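# Uncover the centring stand, build up a tiered rosette and gauge it

### The job

Slide the gauge jaw of the centring stand fully open. Then squeeze the orange spring tab of the green cover and lift the cover off the stand, set it upright, flat on the floor of the cardboard tray, and stack every flanged hub on the table on the stand's spigot, flange down and fully home, the widest at the bottom and each next one narrower. Last, gently slide the gauge jaw shut until it presses lightly on the stack and leave it touching; leave the finished dark carving and the mallet where they are.

Things in the scene. Friction and masses are not known exactly. Their poses are not given: they have to be found in the camera images.
- stand: fixed centring stand: plywood plate 130 mm (x) by 255 mm (y), top at 20 mm. Origin on the table plane below the spigot axis; the plate runs from y = -190 to +65 mm and the gauge jaw slides along y on the -y side. Place and yaw vary. On the axis a steel shoulder 46 mm across rises to 40 mm; the lowest hub rests on it. Low ribs, up to 26 mm high, locate the cover.
- spigot (a point): centre of the shoulder's top face, 40 mm above the table: the foot of the steel centring spigot (34 mm across, 10 mm high, chamfered top). It stays fixed to the stand, axes like the stand's. The underside of the n-th hub from below comes to rest 34 mm x (n - 1) above this point.
- cover: loose green hood over the spigot, 60 (x) by 80 (y) by 62 mm high, about 160 g. Origin: centre of its underside; it starts on the plate, 20 mm up, axes like the stand's. Orange tab on its +x side, plain wall on -x. Pinch tab and wall together (closing along x), fingertips 23 mm above the underside, and lift while squeezing: 61.5 mm over both, tab pressed. Unsqueezed it is hooked fast.
- tab (a joint): the snap tab's angle, rad: 0 = sprung out, 0.14 = fully pressed in, upright; the hook is free of the keeper bar from about 0.11. Pressing takes about 5 N near its lower end. The tab is part of the cover and springs back when released.
- tab_pad (a point): middle of the tab's outer face (26 mm wide, 52 mm long, hinged at its top, 57 mm above the cover's underside); x points outwards. Sprung out, its foot leans out and the hook there reaches 47 mm from the cover's middle.
- keeper (a point): middle of the top of the stand's aluminium keeper bar, 37 mm above the table (17 mm above the cover's underside), 46 mm from the spigot axis on the stand's +x side; 46 mm long in y. The tab's hook catches below it; keep fingertips above it.
- hub100: flanged hub of mid-brown wood, flange 100 mm across; may be absent. Origin: centre of its underside, z up. Flange 0 to 14 mm high, round barrel 44 mm across 14 to 34 mm (grip here), centring boss 34 mm across 34 to 44 mm, top chamfered. Recess below, 37 mm wide, 12 mm deep, fits over the spigot or another hub's boss; hubs stack at 34 mm pitch. About 134 g.
- hub88: flanged hub of pale wood, flange 88 mm across; may be absent. Origin: centre of its underside, z up. Flange 0 to 14 mm high, round barrel 44 mm across 14 to 34 mm (grip here), centring boss 34 mm across 34 to 44 mm, top chamfered. Recess below, 37 mm wide, 12 mm deep, fits over the spigot or another hub's boss; hubs stack at 34 mm pitch. About 121 g.
- hub76: flanged hub of reddish wood, flange 76 mm across; may be absent. Origin: centre of its underside, z up. Flange 0 to 14 mm high, round barrel 44 mm across 14 to 34 mm (grip here), centring boss 34 mm across 34 to 44 mm, top chamfered. Recess below, 37 mm wide, 12 mm deep, fits over the spigot or another hub's boss; hubs stack at 34 mm pitch. About 108 g.
- hub64: flanged hub of dark wood, flange 64 mm across; may be absent. Origin: centre of its underside, z up. Flange 0 to 14 mm high, round barrel 44 mm across 14 to 34 mm (grip here), centring boss 34 mm across 34 to 44 mm, top chamfered. Recess below, 37 mm wide, 12 mm deep, fits over the spigot or another hub's boss; hubs stack at 34 mm pitch. About 94 g.
- jaw (a joint): travel of the gauge jaw, m: 0 = fully open (jaw face 95 mm from the spigot axis), growing as it slides towards the spigot along the stand's +y axis; 0.066 at most. The face touches a flange of radius R at about 0.095 - R (0.045 for the 100 mm hub). It starts nearly shut, 45 to 59 mm from the axis. Sliding takes about 2 N; it stays where it is left.
- jaw_face (a point): middle of the steel jaw's contact face (50 mm wide in x, from 22 to 62 mm high), 47 mm above the table; it bears on the rim of the widest (lowest) hub's flange.
- jaw_grip (a point): grip point of the jaw's red handle block: 24 mm wide in the stand's x, 30 mm long in y, top 76 mm above the table; the point lies in the block 60 mm above the table and 60 mm behind the jaw face (stand's -y).
- tray: fixed shallow cardboard tray 200 mm (x) by 160 mm (y), 30 mm high, walls 5 mm. Origin: centre of its underside.
- tray_in (a point): centre of the tray's inner floor, 5 mm above the table; the cover goes anywhere flat on this floor.
- rosette: finished dark carved rosette, 140 mm across, 36 mm high, beyond the stand: a bystander not to be knocked. Origin: centre of the underside.
- mallet: carver's mallet standing on its head at the far right, 90 mm across, 225 mm high in all: a bystander not to be knocked. Origin: centre of the underside.
There are look-alikes about, which are no part of the job. What is shaped like the hub88 but red is not meant.

How it is judged:
By the outcome, as a careful person would: the job done as asked, in the order asked, and still so for the second after the job is handed in, with the robot touching nothing.
Of hub100, hub88, hub76, hub64 only 3 to 4 are there at a start; the rules pass over those that are not, and their reading is None.
At some moment in a run one of hub100, hub88, hub76, hub64 may be knocked a few centimetres aside while the robot is not near it.
It also fails if it takes over 208 s, if anything falls off the work surface, if the arm or the gripper's body presses on something with over 40 N, if the wrist force passes 120 N, or if a joint passes its speed limit or range.

### The arm

A 6-joint arm with a two-finger parallel gripper is mounted at the origin on the work surface. World frame = base frame: x ahead of the robot, y to its left, z up, the work surface at z = 0. Lengths are in m, angles in rad, forces in N, time in s.
With the tool pointing down it reaches from about 0.225 to 0.875 m from the base axis. Payload 3.4 kg.
Tool frame: the origin (TCP) lies at the very end of the fingers, on their centre line; the grasp point (between the pads) lies 19 mm behind it; z points along the fingers, x is the direction in which the jaws open and shut, and the axes are right-handed (so a half turn about z gives the same grasp; the last joint's range is limited). The gripper opens to 85 mm and grips with 20 to 120 N. Pads are 22 mm wide; open, the fingers measure 114 mm over their backs; the gripper's body (76 mm by 85 mm) begins 54 mm behind the grasp point. The pads swing forward as they close: fully open they stand 13 mm farther back than shut.
Start: joints at [-1.232, 0.276, 1.505, -0, 1.361, -0.121], TCP at [0.255, -0.515, 0.231] pointing down, gripper open.
Joint ranges: [-2.89, 2.89], [-0.75, 2.08], [0.22, 2.7], [-1.18, 4.32], [0.11, 2.71], [-2.7, 2.7]. Speed limits (rad/s): [2.57, 2.57, 3.14, 3.14, 3.14, 3.14].

### API

Orientations are given as a unit quaternion [w, x, y, z].
In Python, from rig import manip gives the robot as it stands.
- The arm moves only by the tool carry_out, never from a script. Its argument "series" is a list of rows, each a list of 2 entries, a list of its own where there are three numbers: the shift along the tool's x, y, z in mm, then the turn about the tool's z in degrees. A call has 1 to 10 rows; each row shifts and turns the pose as measured when the row begins, along the tool's axes as they then stand; what a row does not reach is not made up. A row lasts 1/12 s, in which the tool goes at most 41.7 mm and 7.16 degrees, less where a joint would pass 70% of its speed; a pose out of reach is approached as far as the arm can. A call is refused whole if a number of a shift passes 41.7 or a number of a turn 7.16, either way. A call with a gripper value outside its range is refused whole. "fingers" is the finger opening in mm, from 0 to 85.4, set as the call begins (left out, the last holds). The fingers move at their own pace and stop on an object; "squeeze" is the grip in N (left out, the last holds). Time passes only in rows, so rows that do not move let the fingers close. It gives the time, the measured TCP pose, the force and the opening at its end, in the units of the state.
- manip.get_state(): the state, without advancing time (a new reading comes with each control period).
- manip.get_image(name): name is "scene" or "top"; returns a dict with "frame" (400x640x3 uint8, blue, green, red), "K" (3x3 intrinsics, pixels), "rvec" (rotation vector, rad) and "tvec" (3), from world to camera coordinates, as OpenCV has them. Camera axes: x right, y down, z forward; pixel columns grow to the right and rows downward; lengths in m; the calibration is good to about 2 mm. A picture is of the moment at which its call begins. There is no depth.
- manip.sign_off(): hands the job in, once; it reports no verdict.
The state is a dict: "clock": time; "qpos": joint angles; "qd": joint speeds; "effort": joint torques, N m; "position": TCP position; "ee_rot": TCP orientation; "contact_force": force on the tool from outside, world axes, zero at the start; "moment": the same for the moment, N m; "width": finger opening in m.
Only numpy, scipy, OpenCV 4.12 (cv2) and the standard library are available. Lean on these libraries where they do the work, as an engineer would, in place of code of your own. Each camera call takes 0.05 s, during which the arm holds its last target. There are 200 camera calls.

## Working session

There is one attempt and no reset: what is moved stays moved. The work goes in short steps, Python scripts to look and compute and a tool call to move; the robot and the scene stay as the last step left them, time stands still between calls to the robot, and variables do not carry over. Pictures are saved under pics/ and viewed, about 12 in all and at most 16, crops included, and the job is handed in when it is done.

Besides the shell and the picture viewer there is one more tool, called after "Request:" as name(argument=value, ...) on one line, values as JSON. carry_out: Moves the arm, as the interface text tells. Its arguments: {"type":"object","properties":{"series":{"type":"array","items":{"type":"array"}},"fingers":{"type":"number"},"squeeze":{"type":"number"}},"required":["series"]}

```bash
mkdir -p pics; ls; cat > h.py <<'E'
import numpy as np, cv2
from rig import manip
def grab(name,fn=None):
    d=manip.get_image(name)
    if fn: cv2.imwrite('pics/'+fn,d['frame'])
    return d
def ray(d,u,v,z):
    "pixel -> world point on plane z"
    R=cv2.Rodrigues(np.array(d['rvec'],float))[0]; t=np.array(d['tvec'],float).ravel()
    c=-R.T@t; r=R.T@np.linalg.inv(np.array(d['K']))@np.array([u,v,1.])
    return c+r*(z-c[2])/r[2]
def proj(d,p):
    return cv2.projectPoints(np.array(p,float).reshape(-1,3),np.array(d['rvec'],float),np.array(d['tvec'],float),np.array(d['K'],float),None)[0].reshape(-1,2)
E
python3 - <<'E'
from h import *
import pickle
for n in('top','scene'):
    d=grab(n,n+'0.png'); pickle.dump(d,open(n+'0.pkl','wb'))
    R=cv2.Rodrigues(np.array(d['rvec'],float))[0]; print(n,-R.T@np.array(d['tvec']).ravel(),np.array(d['K'])[0])
s=manip.get_state();print(s)
E
```

```text
pics
top [0.43062175 0.10817751 1.4366938 ] [461.13940095   0.         325.49406973]
scene [ 1.31271791 -0.34315121  0.93068801] [460.02022571   0.         319.54545145]
{'clock': 0.1, 'qpos': array([-1.23201527e+00,  2.76550625e-01,  1.50601038e+00,  6.64920182e-07,
        1.36070835e+00, -1.20996809e-01]), 'qd': array([-0.00022442, -0.00304768, -0.00347733,  0.00069961,  0.00023264,
       -0.00023453]), 'effort': array([ 2.18558343e-03, -4.17698729e+01, -2.46404850e+01, -6.09523909e-05,
        5.82788882e-03, -1.85386874e-06]), 'position': array([ 0.25499424, -0.51483854,  0.23051392]), 'ee_rot': array([-5.25121463e-04,  8.49631659e-01, -5.27375901e-01, -6.53512642e-04]), 'contact_force': array([-0.38063565, -0.84385098,  0.89696052]), 'moment': array([-0.0165359 ,  0.04158072,  0.02787604]), 'width': 0.08541088495578655}
```

View pics/top0.png

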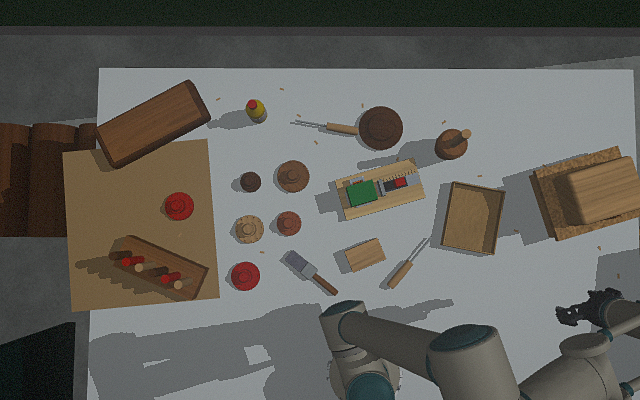

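View pics/scene0.png

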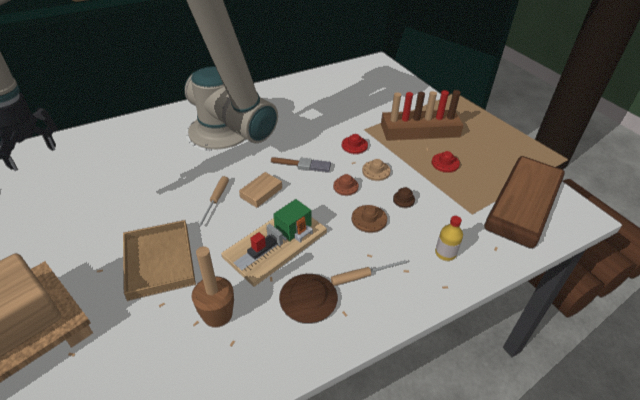

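Candidates (top image): pale hub88 (249,230), against red look-alikes (245,276) and (179,206); brown hub100 (293,177), against the rosette (381,128); reddish hub76 (289,223), again against the reds; dark hub64 (251,182). By the description I choose the four wooden ones. The stand is at (380,190) with its cover at the left, the tray is at (472,217) and the mallet at (452,143). Next is a close crop and the measurements.

```bash
python3 - <<'E'
from h import *
import pickle
d=pickle.load(open('top0.pkl','rb')); f=d['frame']
c=f[140:300,215:515]
cv2.imwrite('pics/crop1.png',cv2.resize(c,None,fx=2.66,fy=2.66,interpolation=cv2.INTER_CUBIC))
hsv=cv2.cvtColor(f,cv2.COLOR_BGR2HSV)
for n,(u,v) in dict(h100=(293,177),h64=(251,182),h88=(249,230),h76=(289,223),red=(245,276)).items():
    print(n,hsv[v,u],hsv[v+5,u+6],ray(d,u,v,.014)[:2])
def comp(m,lab):
    n,l,s,ce=cv2.connectedComponentsWithStats(m.astype(np.uint8))
    for i in range(1,n):
        if s[i,4]>25: print(lab,s[i],ce[i])
H,S,V=cv2.split(hsv)
comp((H>45)&(H<80)&(S>120)&(V>40)&(np.arange(400)[:,None]>100),'green')
comp(((H<6)|(H>174))&(S>180)&(V>90),'red')
comp((H>6)&(H<16)&(S>190)&(V>150),'orange')
E
```

```text
h100 [ 10 100  97] [ 12 115 102] [0.60023405 0.22037592]
h64 [12 71 61] [17 81 60] [0.58402667 0.35064773]
h88 [ 17 109 129] [ 19  99 113] [0.43526841 0.35452457]
h76 [  8 131 109] [  8 125 108] [0.4575028  0.23131737]
red [  0 161 128] [  0 169 130] [0.29443476 0.36458795]
green [347 180  31  27 512] [361.87890625 192.43359375]
red [395 177  11  10  41] [400.07317073 181.02439024]
red [165 192  28  28 423] [180.04964539 205.356974  ]
red [122 257  11   9  60] [126.15       261.26666667]
red [134 257  10   6  31] [138.32258065 259.35483871]
red [246 263  14  27  55] [254.03636364 276.63636364]
red [161 275  14   8  67] [165.86567164 278.34328358]
```

View pics/crop1.png

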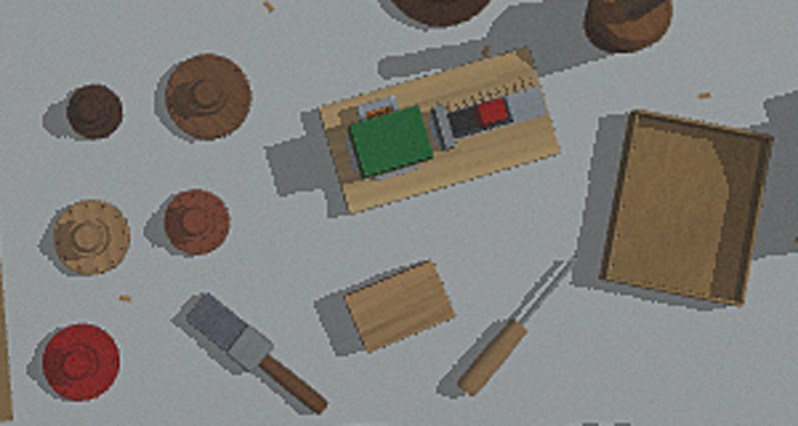

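The crop confirms the choice: pale, brown, reddish and dark hubs, with red excluded. Next I measure the precise poses.

```bash
cat >> h.py <<'E'
def blobs(f,roi,smin=55):
    x0,y0,x1,y1=roi; hsv=cv2.cvtColor(f,cv2.COLOR_BGR2HSV)
    m=np.zeros(f.shape[:2],np.uint8); m[y0:y1,x0:x1]=(hsv[y0:y1,x0:x1,1]>smin)*255
    m=cv2.morphologyEx(m,cv2.MORPH_OPEN,np.ones((3,3)))
    return [c for c in cv2.findContours(m,cv2.RETR_EXTERNAL,cv2.CHAIN_APPROX_NONE)[0] if cv2.contourArea(c)>100]
def hubs(d,roi=(225,150,315,250),z=.01):
    for c in blobs(d['frame'],roi):
        (u,v),r=cv2.minEnclosingCircle(c); e=cv2.fitEllipse(c)
        p=ray(d,*e[0],z); k=(1.4367-z)/461
        print('hub',np.round(p[:2],4),'dia mm',np.round(np.array(e[1])*k*1000,1),'px',np.round(e[0],1), 'enc',np.round(ray(d,u,v,z)[:2],4))
E
python3 - <<'E'
from h import *
import pickle
d=pickle.load(open('top0.pkl','rb')); f=d['frame']
hubs(d)
for roi,z in (((320,150,430,225),.02),((435,175,510,262),.03)):
    c=max(blobs(f,roi,45),key=cv2.contourArea); r=cv2.minAreaRect(c); b=cv2.boxPoints(r)
    P=np.array([ray(d,*q,z)[:2] for q in b]); print(np.round(b,1).tolist(),np.round(P,4).tolist(), np.linalg.norm(np.diff(P,axis=0),axis=1),P.mean(0))
# cover top
hsv=cv2.cvtColor(f,cv2.COLOR_BGR2HSV);H,S,V=cv2.split(hsv)
m=((H>45)&(H<80)&(S>100)).astype(np.uint8); m[:,:330]=0;m[:,400:]=0;m[:160]=0;m[230:]=0
c=max(cv2.findContours(m,0,1)[0],key=cv2.contourArea);r=cv2.minAreaRect(c)
P=np.array([ray(d,*q,.082)[:2] for q in cv2.boxPoints(r)]);print('cover',r,P.tolist(),P.mean(0),np.linalg.norm(np.diff(P,axis=0),axis=1))
m=(((H<6)|(H>174))&(S>120)).astype(np.uint8); m[:,:385]=0;m[:,415:]=0;m[:160]=0;m[210:]=0
c=max(cv2.findContours(m,0,1)[0],key=cv2.contourArea);r=cv2.minAreaRect(c)
P=np.array([ray(d,*q,.076)[:2] for q in cv2.boxPoints(r)]);print('redblk',r,P.mean(0),np.linalg.norm(np.diff(P,axis=0),axis=1))
E
```

```text
hub [0.4393 0.3551] dia mm [84.  86.2] px [249.1 228.7] enc [0.4393 0.3552]
hub [0.4569 0.2328] dia mm [70.6 72.9] px [288.6 223.2] enc [0.4576 0.2332]
hub [0.5876 0.3493] dia mm [46.5 58. ] px [251.7 181. ] enc [0.5866 0.3524]
hub [0.604  0.2213] dia mm [93.6 96.6] px [292.8 175.9] enc [0.6041 0.2212]
[[334.20001220703125, 180.10000610351562], [413.79998779296875, 156.89999389648438], [425.3999938964844, 196.89999389648438], [345.8999938964844, 220.10000610351562]] [[0.5906, 0.0925], [0.6639, -0.1532], [0.5399, -0.1882], [0.4673, 0.0561]] [0.25632342 0.12880013 0.25490645] [ 0.56543274 -0.04821079]
[[439.6000061035156, 245.0], [451.3999938964844, 180.1999969482422], [505.6000061035156, 190.0], [493.79998779296875, 254.89999389648438]] [[0.3929, -0.2281], [0.5908, -0.266], [0.5614, -0.4308], [0.3641, -0.3916]] [0.20154635 0.16744785 0.20113389] [ 0.47728982 -0.32910839]
cover ((361.69720458984375, 192.50521850585938), (20.17333984375, 26.74527359008789), 73.0724868774414) [[0.5639453482513349, 0.05844441795664659], [0.5873814699012245, -0.016970721065903097], [0.5303682461000023, -0.03420902533500271], [0.507030758460761, 0.041015746404574296]] [0.54718146 0.0120701 ] [0.07897275 0.05956229 0.0787617 ]
redblk ((399.0294494628906, 181.61764526367188), (7.518604278564453, 11.399173736572266), 75.96376037597656) [ 0.5805551  -0.09883457] [0.03382196 0.02232319 0.03378794]
```

```bash
cat >> h.py <<'E'
YAW=np.radians(16.7); SP=np.array([.5473,.0119])
def st(x,y):
    "stand mm -> world m"
    c,s=np.cos(YAW),np.sin(YAW); return SP+np.array([c*x-s*y,s*x+c*y])/1000
def delta(p,head=None):
    from scipy.spatial.transform import Rotation as Ro
    s=manip.get_state(); q=s['ee_rot']; R=Ro.from_quat(np.r_[q[1:],q[0]]).as_matrix()
    h=np.degrees(np.arctan2(R[1,0],R[0,0])); print('t',round(s['clock'],2),'pos',np.round(s['position'],4),'head %.2f'%h,'tilt',np.round(R[2,:2],4),'F',np.round(s['contact_force'],1),'w',round(s['width']*1e3,1))
    d=R.T@(np.array(p)-s['position'])*1000
    print('delta tool mm',np.round(d,1),'turn',None if head is None else round(-(((head-h)+90)%180-90),2))
E
echo ok
```

```text
ok
```

Request:
carry_out(series=[[[0, 0, 0], -7.1], [[0, 0, 0], -7.1], [[0, 0, 0], -7.1], [[0, 0, 0], -7.1], [[0, 0, 0], -7.1], [[0, 0, 0], -7.1], [[0, 0, 0], -7.1], [[0, 0, 0], -7.1], [[0, 0, 0], -7.1], [[0, 0, 0], -7.1]])

```text
clock: 0.93
position: [0.2538, -0.5114, 0.2249]
ee_rot: [-0.007, 0.997, 0.072, -0.002]
contact_force: [-0.6, -0.4, 0.0]
width: 0.0856
```

```bash
python3 - <<'E'
from h import *
delta([*st(0,-115.6),.14],16.7)
E
```

```text
t 0.93 pos [ 0.2538 -0.5114  0.2249] head 8.25 tilt [-0.0026 -0.0132] F [-0.6 -0.4  0. ] w 85.6
delta tool mm [ 382.8 -360.3   88.6] turn -8.45
```

Request:
carry_out(series=[[[26, -25, 0], -2], [[28, -26, 0], -2], [[28, -26, 0], -2], [[28, -26, 0], -2], [[28, -26, 0], 0], [[28, -26, 0], 0], [[28, -26, 0], 0], [[28, -26, 0], 0], [[28, -26, 0], 0], [[0, 0, 0], 0]], fingers=50)

```text
clock: 1.77
position: [0.442, -0.2133, 0.2216]
ee_rot: [-0.01, 0.99, 0.143, -0.003]
contact_force: [-0.2, 0.0, -0.7]
width: 0.05
```

```bash
python3 - <<'E'
from h import *
delta([*st(0,-115.6),.14],16.7)
E
```

```text
t 1.77 pos [ 0.442  -0.2133  0.2216] head 16.42 tilt [-0.0029 -0.0203] F [-0.2  0.  -0.7] w 50.0
delta tool mm [165.4 -69.   82.5] turn -0.28
```

Request:
carry_out(series=[[[18, -8, 0], 0], [[18, -8, 0], 0], [[18, -8, 0], 0], [[18, -8, 0], 0], [[18, -8, 10], 0], [[18, -8, 10], 0], [[18, -8, 10], 0], [[18, -8, 10], 0], [[18, -7, 10], 0], [[0, 0, 0], 0]])

```text
clock: 2.6
position: [0.5803, -0.0916, 0.1671]
ee_rot: [-0.01, 0.989, 0.145, -0.006]
contact_force: [0.1, 0.7, 0.2]
width: 0.05
```

```bash
python3 - <<'E'
from h import *
delta([*st(0,-115.6),.1],16.7)
E
```

```text
t 2.6 pos [ 0.5803 -0.0916  0.1671] head 16.73 tilt [-0.0083 -0.0208] F [0.1 0.7 0.2] w 50.0
delta tool mm [-1.4  8.4 67. ] turn 0.03
```

Request:
carry_out(series=[[[-1, 5, 6], 0], [[-1, 3, 14], 0], [[0, 0, 16], 0], [[0, 0, 16], 0], [[0, 0, 16], 0], [[0, 0, 16], 0], [[0, 0, 12], 0], [[0, 0, 0], 0]])

```text
clock: 3.27
position: [0.5746, -0.1077, 0.0666]
ee_rot: [-0.007, 0.989, 0.145, -0.008]
contact_force: [-0.8, 0.3, -1.0]
width: 0.0497
```

```bash
python3 - <<'E'
from h import *
delta([*st(0,-115.6),.041],16.7)
d=grab('scene'); cv2.imwrite('pics/s1.png',cv2.resize(d['frame'][150:330,190:400],None,fx=3,fy=3,interpolation=cv2.INTER_CUBIC))
E
```

```text
t 3.27 pos [ 0.5746 -0.1077  0.0666] head 16.66 tilt [-0.0131 -0.0166] F [-0.8  0.3 -1. ] w 49.7
delta tool mm [ 8.6 -6.4 25.6] turn -0.04
```

View pics/s1.png

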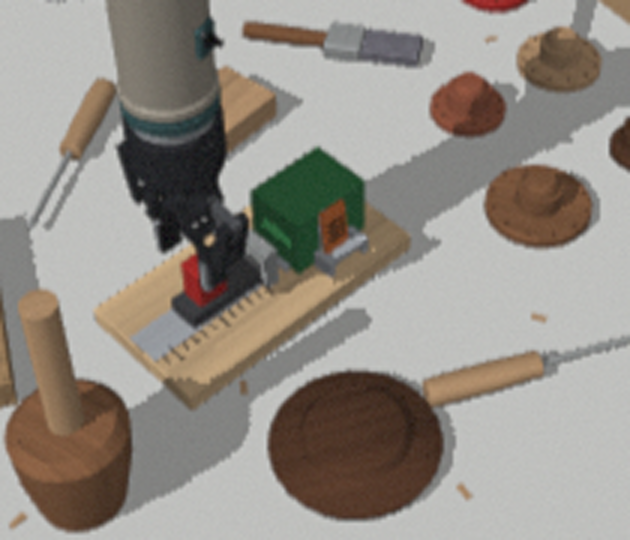

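The gripper straddles the red handle, a little off-centre. The cover has its tab on the far side as expected. Correcting before lowering.

Request:
carry_out(series=[[[5, -4, 0], 0], [[4, -2, 0], 0], [[0, 0, 8], 0], [[0, 0, 8], 0], [[0, 0, 8], 0], [[0, 0, 0], 0]])

```text
clock: 3.82
position: [0.5847, -0.1012, 0.046]
ee_rot: [-0.005, 0.99, 0.144, -0.003]
contact_force: [-0.8, 0.2, -0.4]
width: 0.05
```

```bash
python3 - <<'E'
from h import *
delta([*st(0,-115.6),.041],16.7)
E
```

```text
t 3.82 pos [ 0.5847 -0.1012  0.046 ] head 16.58 tilt [-0.0054 -0.0106] F [-0.8  0.2 -0.4] w 50.0
delta tool mm [-3.3 -3.5  5.1] turn -0.12
```

Request:
carry_out(series=[[[-3, -3, 4], 0], [[0, 0, 0], 0], [[0, 0, 0], 0]])

```text
clock: 4.07
position: [0.5801, -0.0987, 0.0408]
ee_rot: [-0.005, 0.99, 0.144, -0.004]
contact_force: [0.2, 0.1, -0.2]
width: 0.0503
```

Request:
carry_out(series=[[[0, 0, 0], 0], [[0, 0, 0], 0], [[0, 0, 0], 0], [[0, 0, 0], 0], [[0, 0, 0], 0]], fingers=10, squeeze=20)

```text
clock: 4.48
position: [0.5789, -0.0987, 0.0409]
ee_rot: [-0.005, 0.99, 0.144, -0.005]
contact_force: [-1.7, -0.5, -1.0]
width: 0.0236
```

```bash
python3 - <<'E'
from h import *
delta([*st(0,-155),.041],16.7)
E
```

```text
t 4.48 pos [ 0.5789 -0.0987  0.0409] head 16.60 tilt [-0.0079 -0.0117] F [-1.7 -0.5 -1. ] w 23.6
delta tool mm [ 1.6 39.9 -0.5] turn -0.1
```

Gripped (23.6 mm). Sliding open.

Request:
carry_out(series=[[[0, 8, 0], 0], [[0, 8, 0], 0], [[0, 8, 0], 0], [[0, 8, 0], 0], [[0, 5, 0], 0], [[0, 4, 0], 0], [[0, 2, 0], 0], [[0, 0, 0], 0]])

```text
clock: 5.15
position: [0.5895, -0.1341, 0.0408]
ee_rot: [-0.016, 0.99, 0.141, -0.007]
contact_force: [-1.5, -0.6, -1.1]
width: 0.0237
```

```bash
python3 - <<'E'
from h import *
delta([*st(0,-155),.041],16.7)
E
```

```text
t 5.15 pos [ 0.5895 -0.1341  0.0408] head 16.24 tilt [-0.0083 -0.034 ] F [-1.5 -0.6 -1.1] w 23.7
delta tool mm [ 1.6  3.1 -0.3] turn -0.46
```

Request:
carry_out(series=[[[0, 3, 0], 0], [[0, 3, 0], 0], [[0, 2, 0], 0], [[0, 2, 0], 0]])

```text
clock: 5.48
position: [0.5894, -0.134, 0.0408]
ee_rot: [-0.027, 0.99, 0.14, -0.009]
contact_force: [-2.7, 8.1, 2.9]
width: 0.0239
```

Request:
carry_out(series=[[[0, 2, 0], 0], [[0, 2, 0], 0], [[0, 0, 0], 0]])

```text
clock: 5.73
position: [0.5894, -0.1338, 0.0408]
ee_rot: [-0.032, 0.99, 0.14, -0.01]
contact_force: [-1.5, -0.4, 0.7]
width: 0.0236
```

```bash
python3 - <<'E'
from h import *
delta([*st(0,-155),.041],16.7)
E
```

```text
t 5.73 pos [ 0.5894 -0.1338  0.0408] head 16.12 tilt [-0.0103 -0.0656] F [-1.5 -0.4  0.7] w 23.6
delta tool mm [ 1.6  3.3 -0.4] turn -0.58
```

Jaw hit its end stop (8 N, no movement). Pushing the stop tilted the tool about 3.8°, so I'll release it, rise and see how the tilt behaves.

Request:
carry_out(series=[[[0, 0, 0], 0], [[0, 0, 0], 0], [[0, 0, 0], 0], [[0, 0, 0], 0]], fingers=50)

```text
clock: 6.07
position: [0.5916, -0.1377, 0.0408]
ee_rot: [-0.029, 0.99, 0.14, -0.008]
contact_force: [-0.5, -0.0, -0.2]
width: 0.0497
```

Request:
carry_out(series=[[[0, 0, -10], 0], [[0, 0, -15], 0], [[0, 0, -15], 0], [[0, 0, -15], 0], [[0, 0, -15], 0], [[0, 0, -15], 0], [[0, 0, -15], 0], [[0, 0, 0], 0], [[0, 0, 0], 0]])

```text
clock: 6.82
position: [0.5956, -0.147, 0.1496]
ee_rot: [-0.027, 0.99, 0.139, -0.007]
contact_force: [0.5, 0.2, -0.5]
width: 0.0501
```

```bash
python3 - <<'E'
from h import *
delta([*st(0,0),.14],16.7)
E
```

```text
t 6.82 pos [ 0.5956 -0.147   0.1496] head 16.00 tilt [-0.006  -0.0549] F [ 0.5  0.2 -0.5] w 50.1
delta tool mm [  -2.5 -165.3   18.7] turn -0.7
```

Request:
carry_out(series=[[[0, -35, 0], 0], [[0, -35, 0], 0], [[0, -35, 0], 0], [[0, -35, 0], 0], [[0, 0, 0], 0], [[0, 0, 0], 0]])

```text
clock: 7.32
position: [0.5546, -0.0102, 0.1532]
ee_rot: [-0.026, 0.99, 0.137, -0.008]
contact_force: [-0.0, -0.2, 0.2]
width: 0.05
```

```bash
python3 - <<'E'
from h import *
delta([*st(0,0),.14],16.7)
E
```

```text
t 7.32 pos [ 0.5546 -0.0102  0.1532] head 15.72 tilt [-0.0093 -0.0546] F [-0.  -0.2  0.2] w 50.0
delta tool mm [ -0.9 -22.5  14.5] turn -0.98
```

Request:
carry_out(series=[[[1, -12, 8], -1], [[0, -9, 8], 0], [[0, 0, 0], 0], [[0, 0, 0], 0]], fingers=85)

```text
clock: 7.65
position: [0.5484, 0.0118, 0.1349]
ee_rot: [-0.027, 0.989, 0.146, -0.01]
contact_force: [0.6, 0.5, 0.7]
width: 0.0848
```

```bash
python3 - <<'E'
from h import *
delta([*st(2,0),.085],16.7)
E
```

```text
t 7.65 pos [0.5484 0.0118 0.1349] head 16.76 tilt [-0.011  -0.0554] F [0.6 0.5 0.7] w 84.8
delta tool mm [ 1.6  2.3 49.8] turn 0.06
```

Request:
carry_out(series=[[[1, 1, 10], 0], [[0, 1, 10], 0], [[0, 0, 10], 0], [[0, 0, 9], 0], [[0, 0, 0], 0], [[0, 0, 0], 0]])

```text
clock: 8.15
position: [0.5495, 0.009, 0.0898]
ee_rot: [-0.026, 0.989, 0.144, -0.011]
contact_force: [-0.0, 0.0, 0.3]
width: 0.0846
```

```bash
python3 - <<'E'
from h import *
delta([*st(2,0),.040],16.7)
d=grab('scene'); cv2.imwrite('pics/s2.png',cv2.resize(d['frame'][150:300,210:400],None,fx=4,fy=4,interpolation=cv2.INTER_CUBIC))
E
```

```text
t 8.15 pos [0.5495 0.009  0.0898] head 16.56 tilt [-0.0133 -0.055 ] F [-0.   0.   0.3] w 84.6
delta tool mm [ 1.4 -0.7 49.9] turn -0.14
```

View pics/s2.png

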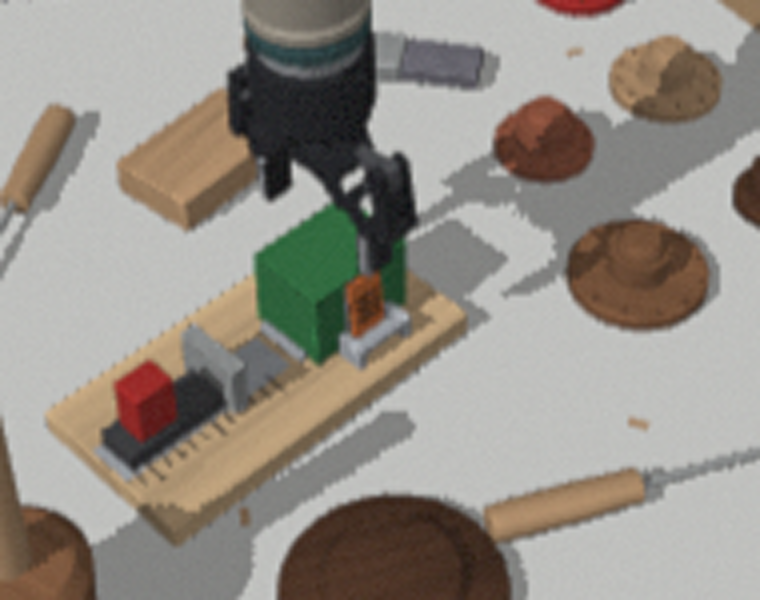

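Jaw visibly open; the finger stands just outboard of the orange tab. Lowering.

Request:
carry_out(series=[[[1, 0, 8], 0], [[0, 0, 8], 0], [[0, 0, 8], 0], [[0, 0, 8], 0], [[0, 0, 6], 0], [[0, 0, 0], 0], [[0, 0, 0], 0]])

```text
clock: 8.78
position: [0.5501, 0.011, 0.0485]
ee_rot: [-0.026, 0.989, 0.144, -0.01]
contact_force: [0.3, -0.7, -0.4]
width: 0.0851
```

```bash
python3 - <<'E'
from h import *
delta([*st(2,0),.040],16.7)
E
```

```text
t 8.78 pos [0.5501 0.011  0.0485] head 16.55 tilt [-0.0119 -0.0542] F [ 0.3 -0.7 -0.4] w 85.1
delta tool mm [-0.4 -1.2  8.6] turn -0.15
```

Request:
carry_out(series=[[[-1, -1, 5], 0], [[0, 0, 3], 0], [[0, 0, 0], 0], [[0, 0, 0], 0]])

```text
clock: 9.12
position: [0.5488, 0.0122, 0.0401]
ee_rot: [-0.026, 0.989, 0.144, -0.009]
contact_force: [-0.9, -0.1, 0.7]
width: 0.0851
```

Request:
carry_out(series=[[[0, 0, 0], 0], [[0, 0, 0], 0], [[0, 0, 0], 0], [[0, 0, 0], 0], [[0, 0, 0], 0], [[0, 0, 0], 0]], fingers=50, squeeze=40)

```text
clock: 9.62
position: [0.5482, 0.0119, 0.0411]
ee_rot: [-0.026, 0.989, 0.144, -0.01]
contact_force: [-0.5, 0.2, -1.6]
width: 0.0607
```

```bash
python3 - <<'E'
from h import *
delta([*st(1,0),.040],16.7)
d=grab('scene'); cv2.imwrite('pics/s3.png',cv2.resize(d['frame'][180:270,250:350],None,fx=6,fy=6,interpolation=cv2.INTER_CUBIC))
E
```

```text
t 9.62 pos [0.5482 0.0119 0.0411] head 16.58 tilt [-0.0118 -0.0534] F [-0.5  0.2 -1.6] w 60.7
delta tool mm [ 0.1 -0.2  1.1] turn -0.12
```

View pics/s3.png

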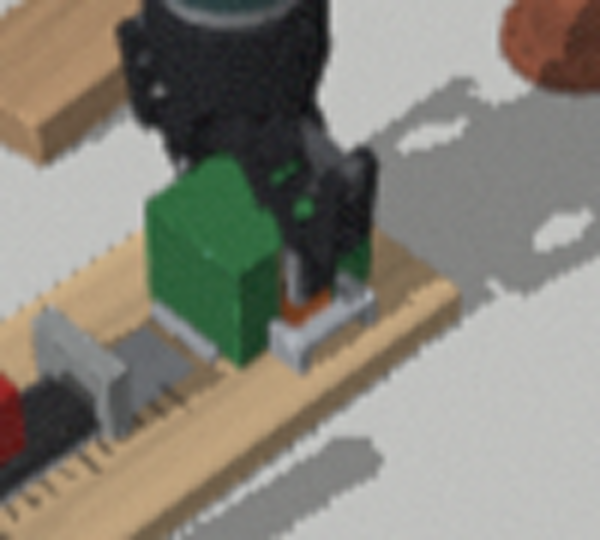

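Opening is 60.7 mm, so the tab is fully pressed with the finger above the keeper. Lifting gently.

Request:
carry_out(series=[[[0, 0, -4], 0], [[0, 0, -4], 0], [[0, 0, -4], 0], [[0, 0, 0], 0]])

```text
clock: 10.0
position: [0.5484, 0.0114, 0.0535]
ee_rot: [-0.026, 0.989, 0.144, -0.01]
contact_force: [-0.3, -0.5, -1.8]
width: 0.0611
```

```bash
python3 - <<'E'
from h import *
delta([*st(1,0),.140],16.7)
E
```

```text
t 10.0 pos [0.5484 0.0114 0.0535] head 16.58 tilt [-0.0127 -0.054 ] F [-0.3 -0.5 -1.8] w 61.1
delta tool mm [ -1.   -5.5 -86.3] turn -0.12
```

Request:
carry_out(series=[[[0, 0, -8], 0], [[0, -1, -12], 0], [[0, -1, -14], 0], [[0, -1, -14], 0], [[0, -1, -14], 0], [[0, -1, -14], 0], [[0, 0, -10], 0], [[0, 0, 0], 0]])

```text
clock: 10.67
position: [0.5496, 0.012, 0.1473]
ee_rot: [-0.026, 0.989, 0.144, -0.009]
contact_force: [0.7, -0.9, -1.7]
width: 0.0612
```

```bash
python3 - <<'E'
from h import *
delta([.4773,-.329,.15],16.7)
E
```

```text
t 10.67 pos [0.5496 0.012  0.1473] head 16.57 tilt [-0.0113 -0.0534] F [ 0.7 -0.9 -1.7] w 61.2
delta tool mm [-166.5  305.7  -17.2] turn -0.13
```

Request:
carry_out(series=[[[-6, 10, -1], 0], [[-11, 20, -1], 0], [[-12, 22, -1], 0], [[-12, 22, -1], 0], [[-12, 22, -1], 0], [[-12, 22, -1], 0], [[-12, 22, -1], 0], [[-12, 22, -1], 0], [[-12, 22, -1], 0], [[-12, 22, -1], 0]])

```text
clock: 11.5
position: [0.4927, -0.2276, 0.1434]
ee_rot: [-0.027, 0.988, 0.148, -0.013]
contact_force: [-0.3, 0.9, -1.5]
width: 0.0609
```

Request:
carry_out(series=[[[-12, 22, -1], 0], [[-12, 22, -1], 0], [[-12, 22, -1], 0], [[-9, 16, -1], 0], [[-5, 9, 0], 0], [[0, 0, 0], 0], [[0, 0, 0], 0]])

```text
clock: 12.08
position: [0.4616, -0.342, 0.1374]
ee_rot: [-0.029, 0.989, 0.144, -0.017]
contact_force: [-0.9, 0.9, -2.1]
width: 0.0611
```

```bash
python3 - <<'E'
from h import *
delta([.4773,-.329,.028],16.7)
E
```

```text
t 12.08 pos [ 0.4616 -0.342   0.1374] head 16.63 tilt [-0.0258 -0.0627] F [-0.9  0.9 -2.1] w 61.1
delta tool mm [ 21.6  -1.1 109.2] turn -0.07
```

Request:
carry_out(series=[[[7, 0, 4], 0], [[7, 0, 12], 0], [[4, 0, 14], 0], [[0, 0, 14], 0], [[0, 0, 14], 0], [[0, 0, 14], 0], [[0, 0, 12], 0], [[0, 0, 8], 0], [[0, 0, 0], 0], [[0, 0, 0], 0]])

```text
clock: 12.92
position: [0.4815, -0.3154, 0.0349]
ee_rot: [-0.034, 0.988, 0.151, -0.017]
contact_force: [0.0, -0.7, -0.8]
width: 0.0608
```

```bash
python3 - <<'E'
from h import *
delta([.4773,-.329,.026],16.7)
E
```

```text
t 12.92 pos [ 0.4815 -0.3154  0.0349] head 17.40 tilt [-0.024  -0.0715] F [ 0.  -0.7 -0.8] w 60.8
delta tool mm [-7.9 12.3  8.2] turn 0.7
```

Request:
carry_out(series=[[[-3, 5, 0], 0], [[-3, 5, 0], 0], [[0, 1, 3], 0], [[0, 0, 2], 0], [[0, 0, 0], 0], [[0, 0, 0], 0]])

```text
clock: 13.42
position: [0.4809, -0.3298, 0.0312]
ee_rot: [-0.031, 0.988, 0.151, -0.015]
contact_force: [-0.6, -0.4, -1.6]
width: 0.0607
```

```bash
python3 - <<'E'
from h import *
delta([.4773,-.329,.026],16.7)
E
```

```text
t 13.42 pos [ 0.4809 -0.3298  0.0312] head 17.43 tilt [-0.0208 -0.0664] F [-0.6 -0.4 -1.6] w 60.7
delta tool mm [-3.1 -1.5  5.4] turn 0.73
```

Request:
carry_out(series=[[[0, 0, 2], 0], [[0, 0, 2], 0], [[0, 0, 0], 0]])

```text
clock: 13.67
position: [0.4808, -0.33, 0.0275]
ee_rot: [-0.031, 0.988, 0.151, -0.015]
contact_force: [0.2, 0.1, -1.5]
width: 0.0609
```

```bash
python3 - <<'E'
from h import *
delta([.4773,-.329,.026],16.7)
E
```

```text
t 13.67 pos [ 0.4808 -0.33    0.0275] head 17.39 tilt [-0.0202 -0.0655] F [ 0.2  0.1 -1.5] w 60.9
delta tool mm [-3.  -1.9  1.7] turn 0.69
```

Request:
carry_out(series=[[[0, 0, 1.5], 0], [[0, 0, 1.5], 0], [[0, 0, 0], 0]])

```text
clock: 13.92
position: [0.481, -0.3301, 0.0269]
ee_rot: [-0.03, 0.988, 0.151, -0.014]
contact_force: [-0.5, -0.3, -1.8]
width: 0.0611
```

Request:
carry_out(series=[[[0, 0, 1], 0], [[0, 0, 0], 0]])

```text
clock: 14.08
position: [0.4813, -0.3302, 0.0265]
ee_rot: [-0.03, 0.988, 0.151, -0.014]
contact_force: [-0.2, -0.2, -0.4]
width: 0.0607
```

Floor contact. Release and rise, then inspect.

Request:
carry_out(series=[[[0, 0, 0], 0], [[0, 0, 0], 0], [[0, 0, 0], 0], [[0, 0, 0], 0], [[0, 0, 0], 0]], fingers=85)

```text
clock: 14.5
position: [0.4814, -0.3301, 0.026]
ee_rot: [-0.03, 0.988, 0.151, -0.014]
contact_force: [-0.2, 0.2, 0.1]
width: 0.0846
```

Request:
carry_out(series=[[[0, 0, -6], 0], [[0, -1, -12], 0], [[0, -1, -16], 0], [[0, -1, -18], 0], [[0, -1, -18], 0], [[0, -1, -18], 0], [[0, -1, -18], 0], [[0, -1, -18], 0], [[0, 0, 0], 0]])

```text
clock: 15.25
position: [0.4834, -0.3297, 0.157]
ee_rot: [-0.031, 0.988, 0.151, -0.015]
contact_force: [0.5, -0.9, 0.3]
width: 0.0847
```

```bash
python3 - <<'E'
from h import *
delta([.4773,-.329,.2],16.7)
d=grab('scene','s4.png')
t=grab('top'); hubs(t)
E
```

```text
t 15.25 pos [ 0.4834 -0.3297  0.157 ] head 17.41 tilt [-0.0204 -0.0662] F [ 0.5 -0.9  0.3] w 84.7
delta tool mm [ -6.4  -5.3 -42.7] turn 0.71
hub [0.4393 0.3551] dia mm [84.  86.2] px [249.1 228.7] enc [0.4393 0.3552]
hub [0.4572 0.233 ] dia mm [71.7 73.2] px [288.6 223.1] enc [0.4573 0.2332]
hub [0.587 0.348] dia mm [47.8 57.9] px [252.1 181.2] enc [0.586  0.3529]
hub [0.604  0.2213] dia mm [93.6 96.6] px [292.8 175.9] enc [0.6041 0.2212]
```

View pics/s4.png

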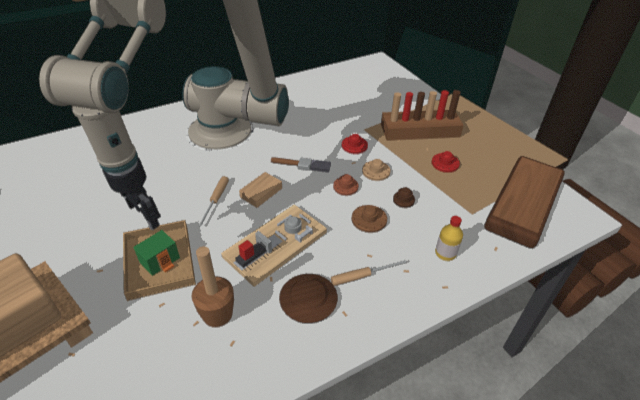

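Cover sits upright inside the tray at about (156,255), spigot bare at (292,227), all four hubs unmoved. Measuring the spigot.

```bash
python3 - <<'E'
from h import *
d=grab('top'); f=d['frame']
u,v=proj(d,[*SP,.045])[0]; print(u,v)
x0,y0=int(u)-20,int(v)-20; c=f[y0:y0+40,x0:x0+40]
S=cv2.cvtColor(c,cv2.COLOR_BGR2HSV)[:,:,1]; 
m=((S<45)*255).astype(np.uint8)
n,l,s,ce=cv2.connectedComponentsWithStats(m)
for i in range(1,n):
    if s[i,4]>20: print(s[i],ce[i])
g=cv2.resize(c,None,fx=9,fy=9,interpolation=cv2.INTER_CUBIC)
pts=[proj(d,[*(SP+.023*np.array([np.cos(a),np.sin(a)])),.04])[0] for a in np.linspace(0,6.28,40)]
g2=g.copy()
cv2.polylines(g2,[np.int32((np.array(pts)+.5-[x0,y0])*9)],True,(0,0,255),1)
pts=[proj(d,[*(SP+.017*np.array([np.cos(a),np.sin(a)])),.05])[0] for a in np.linspace(0,6.28,40)]
cv2.polylines(g2,[np.int32((np.array(pts)+.5-[x0,y0])*9)],True,(0,255,255),1)
cv2.imwrite('pics/sp.png',np.hstack([g,g2]))
E
```

```text
360.8849696681021 193.49656501506283
[ 0  0 19  6 62] [6.27419355 1.5483871 ]
[ 9  3 17 11 70] [16.1  6.8]
[32 11  5 13 26] [34.15384615 16.84615385]
[36 10  4 12 35] [37.94285714 15.02857143]
[ 13  14  16  15 182] [20.64285714 20.78021978]
[ 0 27  4 13 30] [ 0.9        34.66666667]
```

View pics/sp.png

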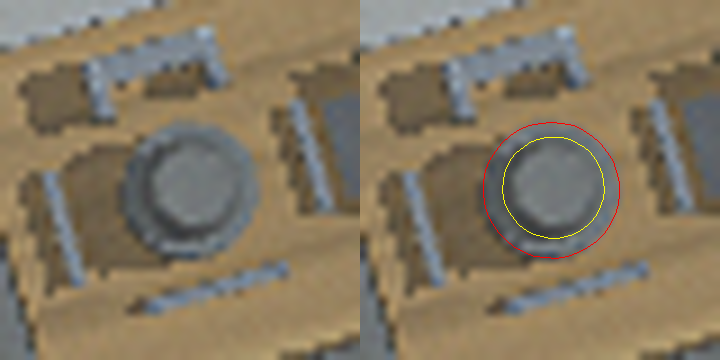

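```bash
python3 - <<'E'
from h import *
delta([.604,.2213,.14],16.7)
E
```

```text
t 15.4 pos [ 0.4812 -0.3279  0.1526] head 17.41 tilt [-0.0246 -0.073 ] F [0.2 1.2 1. ] w 85.3
delta tool mm [ 281.8 -485.6   41.2] turn 0.71
```

Request:
carry_out(series=[[[7, -12, 0], 0.4], [[14, -24, 1], 0.3], [[16, -28, 2], 0], [[16, -28, 2], 0], [[16, -28, 2], 0], [[16, -28, 2], 0], [[16, -28, 2], 0], [[16, -28, 2], 0], [[16, -28, 2], 0], [[16, -28, 2], 0]])

```text
clock: 16.23
position: [0.5423, -0.0279, 0.1348]
ee_rot: [-0.04, 0.989, 0.138, -0.03]
contact_force: [0.3, -0.3, -0.5]
width: 0.0849
```

Request:
carry_out(series=[[[16, -28, 2], 0], [[16, -28, 2], 0], [[16, -28, 2], 0], [[16, -28, 2], 0], [[16, -28, 2], 0], [[14, -24, 2], 0], [[10, -16, 2], 0], [[0, 0, 0], 0], [[0, 0, 0], 0]])

```text
clock: 16.98
position: [0.584, 0.1917, 0.1152]
ee_rot: [-0.042, 0.988, 0.141, -0.044]
contact_force: [0.4, -0.4, -0.1]
width: 0.0849
```

```bash
python3 - <<'E'
from h import *
delta([.604,.2213,.08],16.7)
E
```

```text
t 16.98 pos [0.584  0.1917 0.1152] head 16.42 tilt [-0.0755 -0.0961] F [ 0.4 -0.4 -0.1] w 84.9
delta tool mm [ 30.1 -19.4  35. ] turn -0.28
```

Tilt is drifting with fast moves (now about 6°). A short test of which free motions change it:

Request:
carry_out(series=[[[0, 0, -20], 0], [[0, 0, -20], 0], [[0, 0, 0], 0], [[0, 0, 0], 0]])

```text
clock: 17.32
position: [0.5834, 0.1849, 0.1499]
ee_rot: [-0.041, 0.988, 0.14, -0.051]
contact_force: [-0.8, -0.1, -0.3]
width: 0.085
```

Request:
carry_out(series=[[[0, 30, 0], 0], [[0, 30, 0], 0], [[0, 30, 0], 0], [[0, 30, 0], 0], [[0, 0, 0], 0], [[0, 0, 0], 0]])

```text
clock: 17.82
position: [0.6116, 0.0615, 0.131]
ee_rot: [-0.042, 0.988, 0.138, -0.056]
contact_force: [-0.2, 0.1, 0.3]
width: 0.0853
```

Request:
carry_out(series=[[[0, -30, 0], 0], [[0, -30, 0], 0], [[0, -30, 0], 0], [[0, -30, 0], 0], [[0, 0, 0], 0], [[0, 0, 0], 0]])

```text
clock: 18.32
position: [0.5736, 0.1784, 0.1371]
ee_rot: [-0.042, 0.988, 0.134, -0.062]
contact_force: [-0.3, -0.4, -0.4]
width: 0.0851
```

Request:
carry_out(series=[[[-30, 0, 0], 0], [[-30, 0, 0], 0], [[-30, 0, 0], 0], [[-30, 0, 0], 0], [[0, 0, 0], 0], [[0, 0, 0], 0]])

```text
clock: 18.82
position: [0.4513, 0.1434, 0.1462]
ee_rot: [-0.042, 0.988, 0.135, -0.064]
contact_force: [1.2, 0.1, 0.3]
width: 0.0851
```

Request:
carry_out(series=[[[30, 0, 0], 0], [[30, 0, 0], 0], [[30, 0, 0], 0], [[30, 0, 0], 0], [[0, 0, 0], 0], [[0, 0, 0], 0]])

```text
clock: 19.32
position: [0.5711, 0.1749, 0.1293]
ee_rot: [-0.041, 0.988, 0.133, -0.065]
contact_force: [-0.1, 0.0, -0.9]
width: 0.0852
```

Request:
carry_out(series=[[[0, 0, -30], 0], [[0, 0, -30], 0], [[0, 0, -30], 0], [[0, 0, 0], 0], [[0, 0, 0], 0]])

```text
clock: 19.73
position: [0.5819, 0.167, 0.217]
ee_rot: [-0.041, 0.988, 0.132, -0.07]
contact_force: [-0.3, -0.3, 0.2]
width: 0.0846
```

Request:
carry_out(series=[[[0, 0, 0], 7.1], [[0, 0, 0], 7.1], [[0, 0, 0], 7.1], [[0, 0, 0], 0], [[0, 0, 0], 0]])

```text
clock: 20.15
position: [0.5786, 0.1655, 0.2148]
ee_rot: [-0.026, 0.995, -0.057, -0.079]
contact_force: [-0.2, -0.6, -0.4]
width: 0.0854
```

Request:
carry_out(series=[[[0, 0, 0], -7.1], [[0, 0, 0], -7.1], [[0, 0, 0], -7.1], [[0, 0, 0], 0], [[0, 0, 0], 0]])

```text
clock: 20.57
position: [0.5757, 0.1648, 0.2117]
ee_rot: [-0.041, 0.987, 0.135, -0.075]
contact_force: [-0.3, 0.2, -0.1]
width: 0.0851
```

```bash
python3 - <<'E'
from h import *
s=manip.get_state(); print(np.round(s['qpos'],4),np.round(s['qd'],4),np.round(s['effort'],2)); q=s['qpos'];print(q[1]+q[2]+q[4])
print(np.round(s['ee_rot'],4),s['position'])
E
```

```text
[ 0.1147  0.4019  1.3754  0.0783  1.5172 -0.1674] [-0.0035  0.0018  0.0103 -0.0019 -0.0043 -0.0388] [  0.   -48.33 -23.83   0.42   0.85  -0.1 ]
3.294570575617101
[-0.0408  0.9871  0.1351 -0.0753] [0.57568422 0.16483946 0.21170392]
```

Request:
carry_out(series=[[[0, 0, 0], 0], [[0, 0, 0], 0], [[0, 0, 0], 0], [[0, 0, 0], 0], [[0, 0, 0], 0], [[0, 0, 0], 0], [[0, 0, 0], 0], [[0, 0, 0], 0], [[0, 0, 0], 0], [[0, 0, 0], 0]])

```text
clock: 21.4
position: [0.5752, 0.1647, 0.2111]
ee_rot: [-0.041, 0.987, 0.133, -0.076]
contact_force: [0.7, 0.3, -0.1]
width: 0.0849
```

```bash
python3 - <<'E'
from h import *
s=manip.get_state(); print(np.round(s['qpos'],4),np.round(s['qd'],4),np.round(s['effort'],2)); q=s['qpos'];print(q[1]+q[2]+q[4])
print(np.round(s['ee_rot'],4),s['position'])
E
```

```text
[ 0.1147  0.4022  1.3767  0.0782  1.5168 -0.1628] [-0.0008  0.0007 -0.0007 -0.0001  0.0007  0.0017] [  0.   -48.28 -23.78   0.42   0.85   0.  ]
3.2957090723022326
[-0.0406  0.9874  0.1327 -0.076 ] [0.57521795 0.1647359  0.2110749 ]
```

The tilt is drifting in pitch during free moves and rows cannot turn it back. I'll try a reach-limit move outward, high and clear of everything, which may let the tool lean back outward.

Request:
carry_out(series=[[[15, 10, -10], 0], [[20, 14, -8], 0], [[20, 14, -8], 0], [[20, 14, -8], 0], [[20, 14, -8], 0], [[20, 14, -8], 0], [[20, 14, -8], 0], [[20, 14, -8], 0], [[20, 14, -8], 0], [[20, 14, -8], 0]])

```text
clock: 22.23
position: [0.8115, 0.0815, 0.2529]
ee_rot: [-0.042, 0.987, 0.135, -0.079]
contact_force: [0.9, 0.2, 0.7]
width: 0.085
```

Request:
carry_out(series=[[[20, 10, -4], 0], [[20, 10, -4], 0], [[20, 8, -4], 0], [[20, 8, -4], 0], [[20, 8, -4], 0], [[20, 8, -4], 0]])

```text
clock: 22.73
position: [0.8947, 0.0564, 0.2179]
ee_rot: [-0.041, 0.989, 0.133, -0.06]
contact_force: [-0.1, 0.3, 0.8]
width: 0.0849
```

Request:
carry_out(series=[[[15, 4, -2], 0], [[15, 4, -2], 0], [[15, 4, -2], 0], [[15, 4, -2], 0]])

```text
clock: 23.07
position: [0.9195, 0.0545, 0.203]
ee_rot: [-0.039, 0.99, 0.132, -0.034]
contact_force: [-0.2, 0.6, 1.0]
width: 0.085
```

```bash
python3 - <<'E'
from h import *
s=manip.get_state(); print(np.round(s['qpos'],4)); q=s['qpos'];print(q[1]+q[2]+q[4])
delta([.7,0,.25],16.7)
E
```

```text
[-0.042   0.9991  0.2207  0.0715  2.0017 -0.2796]
3.221529375376349
t 23.07 pos [0.9195 0.0545 0.203 ] head 15.32 tilt [-0.0573 -0.0863] F [-0.2  0.6  1. ] w 85.0
delta tool mm [-228.4   -8.3  -33.3] turn -1.38
```

It works: lean shrinks while pushing at the reach limit. Sweeping along the limit towards -y, where the other lean component gets corrected.

Request:
carry_out(series=[[[0, 20, -14], 0], [[0, 20, -14], 0], [[0, 22, -10], 0], [[-4, 22, -8], 0], [[-4, 22, -6], 0], [[-4, 22, -6], 0], [[-4, 22, -6], 0], [[-4, 22, -4], 0]])

```text
clock: 23.73
position: [0.9055, -0.1271, 0.2502]
ee_rot: [-0.033, 0.99, 0.134, -0.005]
contact_force: [-0.0, -0.4, 0.2]
width: 0.0851
```

Request:
carry_out(series=[[[-4, 22, -4], 0], [[-4, 22, -4], 0], [[-6, 22, -4], 0], [[-6, 22, -4], 0], [[-6, 22, -4], 0], [[-6, 22, -4], 0]])

```text
clock: 24.23
position: [0.877, -0.2768, 0.2663]
ee_rot: [-0.022, 0.991, 0.13, 0.016]
contact_force: [0.3, -0.5, 0.3]
width: 0.0847
```

```bash
python3 - <<'E'
from h import *
s=manip.get_state(); print(np.round(s['qpos'],4)); q=s['qpos'];print(q[1]+q[2]+q[4])
delta([.7,0,.25],16.7)
E
```

```text
[-0.4028  0.9297  0.2204  0.0593  1.9865 -0.6389]
3.136568508414702
t 24.23 pos [ 0.877  -0.2768  0.2663] head 14.87 tilt [ 0.0368 -0.04  ] F [ 0.3 -0.5  0.3] w 84.7
delta tool mm [-100.6 -312.1   25.2] turn -1.83
```

Lean is down to about 3°, and what remains is mostly about the closing axis, which is harmless. Back to the brown hub, a bit slower.

```bash
python3 - <<'E'
from h import *
delta([.604,.2213,.14],16.7)
E
```

```text
t 24.23 pos [ 0.877  -0.2768  0.2663] head 14.87 tilt [ 0.0368 -0.04  ] F [ 0.3 -0.5  0.3] w 84.7
delta tool mm [-140.6 -546.1  143.2] turn -1.83
```

Request:
carry_out(series=[[[-6, -15, 2], -1], [[-6, -22, 2], -0.8], [[-6, -22, 4], 0], [[-6, -22, 4], 0], [[-6, -22, 6], 0], [[-6, -22, 6], 0], [[-6, -22, 6], 0], [[-6, -22, 6], 0], [[-6, -22, 6], 0], [[-6, -22, 6], 0]])

```text
clock: 25.07
position: [0.7519, -0.1184, 0.238]
ee_rot: [-0.008, 0.991, 0.129, 0.029]
contact_force: [1.1, 0.1, -0.5]
width: 0.085
```

Request:
carry_out(series=[[[-6, -22, 6], 0], [[-6, -22, 6], 0], [[-6, -22, 6], 0], [[-6, -22, 6], 0], [[-6, -22, 6], 0], [[-6, -22, 6], 0], [[-6, -22, 6], 0], [[-6, -22, 6], 0], [[-6, -22, 6], 0], [[-4, -14, 4], 0]])

```text
clock: 25.9
position: [0.6403, 0.0659, 0.1971]
ee_rot: [-0.001, 0.991, 0.123, 0.045]
contact_force: [-0.5, 0.2, 0.3]
width: 0.0848
```

```bash
python3 - <<'E'
from h import *
delta([.604,.2213,.08],16.7)
E
```

```text
t 25.9 pos [0.6403 0.0659 0.1971] head 14.14 tilt [0.0902 0.0088] F [-0.5  0.2  0.3] w 84.8
delta tool mm [  -7.8 -160.5  115.5] turn -2.56
```

Request:
carry_out(series=[[[0, -10, 6], -2], [[0, -10, 6], -0.5], [[0, -10, 6], 0], [[0, -10, 6], 0], [[0, -10, 6], 0], [[0, -10, 6], 0], [[0, -10, 6], 0], [[0, -10, 6], 0], [[0, -10, 6], 0], [[0, -10, 6], 0]])

```text
clock: 26.73
position: [0.6191, 0.1671, 0.1343]
ee_rot: [0.002, 0.988, 0.145, 0.05]
contact_force: [0.8, -0.4, 0.1]
width: 0.0849
```

Request:
carry_out(series=[[[0, -10, 0], 0], [[0, -10, 0], 0], [[0, -10, 0], 0], [[0, -10, 0], 0], [[0, -8, 0], 0], [[0, 0, 0], 0]])

```text
clock: 27.23
position: [0.6023, 0.2208, 0.1315]
ee_rot: [0.001, 0.988, 0.146, 0.048]
contact_force: [0.1, -0.7, 0.3]
width: 0.0851
```

```bash
python3 - <<'E'
from h import *
delta([.604,.2213,.08],16.7)
s=manip.get_state(); print(np.round(s['qpos'],4))
E
```

```text
t 27.23 pos [0.6023 0.2208 0.1315] head 16.88 tilt [0.0954 0.0169] F [ 0.1 -0.7  0.3] w 85.1
delta tool mm [-3.1 -0.9 51.4] turn 0.18
[ 0.2502  0.3937  1.5893 -0.0146  1.0624 -0.0371]
```

Slow moves barely drift. Test: slow inward, then fast outward, to take the remaining 5° lean out.

Request:
carry_out(series=[[[-12, 0, -3], 0], [[-12, 0, -1], 0], [[-12, 0, -1], 0], [[-12, 0, -1], 0], [[-12, 0, -1], 0], [[-12, 0, -1], 0], [[-12, 0, -1], 0], [[-12, 0, -1], 0], [[-12, 0, -1], 0], [[-12, 0, -1], 0]])

```text
clock: 28.07
position: [0.4782, 0.1798, 0.1352]
ee_rot: [0.003, 0.988, 0.145, 0.051]
contact_force: [-0.8, 0.3, 0.6]
width: 0.0848
```

Request:
carry_out(series=[[[40, 0, 4], 0], [[40, 0, 4], 0], [[40, 0, 4], 0]])

```text
clock: 28.32
position: [0.5716, 0.2074, 0.1298]
ee_rot: [0.005, 0.989, 0.145, 0.037]
contact_force: [0.0, -0.5, -0.4]
width: 0.0855
```

Request:
carry_out(series=[[[0, 0, 0], 0], [[0, 0, 0], 0], [[0, 0, 0], 0]])

```text
clock: 28.57
position: [0.5789, 0.2072, 0.1302]
ee_rot: [0.006, 0.989, 0.144, 0.041]
contact_force: [0.7, -0.4, 0.5]
width: 0.0847
```

Request:
carry_out(series=[[[-12, 0, -3], 0], [[-12, 0, -1], 0], [[-12, 0, -1], 0], [[-12, 0, -1], 0], [[-12, 0, -1], 0], [[-12, 0, -1], 0], [[-12, 0, -1], 0], [[-12, 0, -1], 0], [[-12, 0, -1], 0], [[-12, 0, -1], 0]])

```text
clock: 29.4
position: [0.4376, 0.1648, 0.1358]
ee_rot: [0.007, 0.989, 0.143, 0.037]
contact_force: [0.5, 0.7, 0.0]
width: 0.0849
```

Request:
carry_out(series=[[[40, 0, 4], 0], [[0, 0, 0], 0], [[40, 0, 4], 0], [[0, 0, 0], 0], [[40, 0, 4], 0], [[0, 0, 0], 0]])

```text
clock: 29.9
position: [0.5118, 0.1881, 0.1216]
ee_rot: [0.009, 0.989, 0.143, 0.016]
contact_force: [2.1, 0.9, 1.6]
width: 0.0851
```

```bash
python3 - <<'E'
from h import *
delta([.604,.2213,.08],16.7)
s=manip.get_state(); print(np.round(s['qpos'],4))
E
```

```text
t 29.9 pos [0.5118 0.1881 0.1216] head 16.52 tilt [0.0282 0.0226] F [2.1 0.9 1.6] w 85.1
delta tool mm [96.6 -6.6 44.2] turn -0.18
[ 0.2389  0.3036  1.7581 -0.0245  1.0507 -0.0372]
```

Jerky outward steps remove the lean (now 1.6°). Use them on the way to the brown hub.

Request:
carry_out(series=[[[40, -2, 0], 0], [[0, 0, 0], 0], [[40, -2, 0], 0], [[0, 0, 0], 0], [[0, 0, 0], 0]])

```text
clock: 30.32
position: [0.5576, 0.2061, 0.1142]
ee_rot: [0.011, 0.99, 0.144, -0.002]
contact_force: [-0.7, 0.1, -0.1]
width: 0.0848
```

```bash
python3 - <<'E'
from h import *
delta([.604,.2213,.06],16.7)
E
```

```text
t 30.32 pos [0.5576 0.2061 0.1142] head 16.50 tilt [-0.0068  0.0219] F [-0.7  0.1 -0.1] w 84.8
delta tool mm [49.2 -2.6 53.8] turn -0.2
```

Request:
carry_out(series=[[[8, -1, 2], 0], [[8, -1, 5], 0], [[8, -1, 5], 0], [[8, 0, 5], 0], [[8, 0, 5], 0], [[6, 0, 5], 0], [[0, 0, 5], 0], [[0, 0, 5], 0], [[0, 0, 0], 0], [[0, 0, 0], 0]])

```text
clock: 31.15
position: [0.6053, 0.2222, 0.0762]
ee_rot: [0.011, 0.99, 0.143, 0.002]
contact_force: [0.8, 0.5, -0.0]
width: 0.085
```

```bash
python3 - <<'E'
from h import *
delta([.604,.2213,.016],16.7)
E
```

```text
t 31.15 pos [0.6053 0.2222 0.0762] head 16.49 tilt [0.0007 0.0225] F [ 0.8  0.5 -0. ] w 85.0
delta tool mm [-1.5 -0.8 60.2] turn -0.21
```

Request:
carry_out(series=[[[-1, 0, 8], 0], [[0, 0, 8], 0], [[0, -1, 8], 0], [[0, 0, 8], 0], [[0, 0, 8], 0], [[0, 0, 8], 0], [[0, 0, 6], 0], [[0, 0, 0], 0], [[0, 0, 0], 0]])

```text
clock: 31.9
position: [0.6022, 0.2211, 0.0156]
ee_rot: [0.011, 0.99, 0.143, 0.0]
contact_force: [0.6, 0.2, 1.1]
width: 0.0851
```

```bash
python3 - <<'E'
from h import *
delta([.604,.2213,.016],16.7)
E
```

```text
t 31.9 pos [0.6022 0.2211 0.0156] head 16.49 tilt [-0.0023  0.0224] F [0.6 0.2 1.1] w 85.1
delta tool mm [ 1.8  0.4 -0.4] turn -0.21
```

Request:
carry_out(series=[[[1, 0, 0], 0], [[0, 0, 0], 0], [[0, 0, 0], 0], [[0, 0, 0], 0], [[0, 0, 0], 0], [[0, 0, 0], 0], [[0, 0, 0], 0]], fingers=30, squeeze=40)

```text
clock: 32.48
position: [0.6045, 0.2218, 0.0173]
ee_rot: [0.011, 0.99, 0.143, 0.002]
contact_force: [0.6, 0.1, -1.4]
width: 0.0421
```

```bash
python3 - <<'E'
from h import *
delta([.604,.2213,.016],16.7)
E
```

```text
t 32.48 pos [0.6045 0.2218 0.0173] head 16.49 tilt [0.001  0.0225] F [ 0.6  0.1 -1.4] w 42.1
delta tool mm [-0.7  0.3  1.3] turn -0.21
```

Request:
carry_out(series=[[[0, 0, -5], 0], [[0, 0, -8], 0], [[0, 0, -10], 0], [[0, 0, -12], 0], [[0, 0, -12], 0], [[0, 0, -12], 0], [[0, 0, -12], 0], [[0, 0, -12], 0], [[0, 0, -8], 0], [[0, 0, 0], 0]])

```text
clock: 33.32
position: [0.6039, 0.2241, 0.1191]
ee_rot: [0.011, 0.99, 0.143, 0.003]
contact_force: [0.6, -0.0, -1.1]
width: 0.0426
```

```bash
python3 - <<'E'
from h import *
delta([*SP,.1],16.7)
E
```

```text
t 33.32 pos [0.6039 0.2241 0.1191] head 16.50 tilt [0.0036 0.0224] F [ 0.6 -0.  -1.1] w 42.6
delta tool mm [-114.6  186.9   22.9] turn -0.2
```

Request:
carry_out(series=[[[-4, 6, 0], 0], [[-6, 10, 0], 0], [[-6, 10, 0], 0], [[-6, 10, 0], 0], [[-6, 10, 0], 0], [[-6, 10, 0], 0], [[-6, 10, 0], 0], [[-6, 10, 0], 0], [[-6, 10, 0], 0], [[-6, 10, 0], 0]])

```text
clock: 34.15
position: [0.57, 0.104, 0.1189]
ee_rot: [0.011, 0.99, 0.144, 0.001]
contact_force: [0.0, -0.3, -1.5]
width: 0.0424
```

Request:
carry_out(series=[[[-6, 10, 0], 0], [[-6, 10, 0], 0], [[-6, 10, 0], 0], [[-6, 10, 0], 0], [[-6, 10, 0], 0], [[-6, 10, 0], 0], [[-5, 8, 0], 0], [[-3, 6, 0], 0], [[0, 0, 0], 0], [[0, 0, 0], 0]])

```text
clock: 34.98
position: [0.5459, 0.0082, 0.1214]
ee_rot: [0.012, 0.99, 0.142, 0.001]
contact_force: [-0.4, -0.0, -1.4]
width: 0.0425
```

```bash
python3 - <<'E'
from h import *
delta([*SP,.08],16.7)
E
```

```text
t 34.98 pos [0.5459 0.0082 0.1214] head 16.31 tilt [-0.0014  0.0233] F [-0.4 -0.  -1.4] w 42.5
delta tool mm [ 2.5 -4.1 41.3] turn -0.39
```

Request:
carry_out(series=[[[2, -3, 5], 0], [[1, -1, 8], 0], [[0, 0, 8], 0], [[0, 0, 8], 0], [[0, 0, 8], 0], [[0, 0, 4], 0], [[0, 0, 0], 0], [[0, 0, 0], 0]])

```text
clock: 35.65
position: [0.5477, 0.0152, 0.0741]
ee_rot: [0.011, 0.99, 0.143, -0.0]
contact_force: [-0.2, -0.1, -1.1]
width: 0.0425
```

```bash
python3 - <<'E'
from h import *
delta([*SP,.0573],16.7)
E
```

```text
t 35.65 pos [0.5477 0.0152 0.0741] head 16.50 tilt [-0.0036  0.0209] F [-0.2 -0.1 -1.1] w 42.5
delta tool mm [-1.3  2.7 16.8] turn -0.2
```

Request:
carry_out(series=[[[-1, 2.5, 0], 0], [[0, 0, 0], 0], [[0, 0, 0], 0]])

```text
clock: 35.9
position: [0.5477, 0.0122, 0.0742]
ee_rot: [0.011, 0.99, 0.144, -0.0]
contact_force: [-0.4, -0.4, -1.2]
width: 0.0426
```

```bash
python3 - <<'E'
from h import *
delta([*SP,.0741],16.7)
E
```

```text
t 35.9 pos [0.5477 0.0122 0.0742] head 16.51 tilt [-0.0034  0.0211] F [-0.4 -0.4 -1.2] w 42.6
delta tool mm [-0.5  0.2  0.1] turn -0.19
```

Aligned within half a millimetre. Lowering gently while watching force.

Request:
carry_out(series=[[[-0.5, 0, 3], 0], [[0, 0, 3], 0], [[0, 0, 3], 0], [[0, 0, 0], 0]])

```text
clock: 36.23
position: [0.5482, 0.0115, 0.0657]
ee_rot: [0.011, 0.99, 0.143, 0.001]
contact_force: [-0.5, 1.0, -2.1]
width: 0.0424
```

Request:
carry_out(series=[[[0, 0, 3], 0], [[0, 0, 3], 0], [[0, 0, 0], 0]])

```text
clock: 36.48
position: [0.5474, 0.0115, 0.0591]
ee_rot: [0.011, 0.99, 0.143, 0.001]
contact_force: [0.4, 0.0, -1.1]
width: 0.0424
```

```bash
python3 - <<'E'
from h import *
delta([*SP,.0573],16.7)
E
```

```text
t 36.48 pos [0.5474 0.0115 0.0591] head 16.47 tilt [-0.002   0.0215] F [ 0.4  0.  -1.1] w 42.4
delta tool mm [ 0.  -0.5  1.8] turn -0.23
```

Request:
carry_out(series=[[[0, 0, 2], 0], [[0, 0, 1], 0], [[0, 0, 0], 0]])

```text
clock: 36.73
position: [0.5477, 0.0114, 0.0566]
ee_rot: [0.011, 0.99, 0.143, 0.001]
contact_force: [0.2, 0.0, -1.1]
width: 0.0423
```

Request:
carry_out(series=[[[0, 0, 1], 0], [[0, 0, 1], 0]])

```text
clock: 36.9
position: [0.5477, 0.0115, 0.0564]
ee_rot: [0.011, 0.99, 0.143, 0.001]
contact_force: [-2.6, 0.5, 9.1]
width: 0.0425
```

Request:
carry_out(series=[[[0, 0, 0], 0], [[0, 0, 0], 0], [[0, 0, 0], 0], [[0, 0, 0], 0], [[0, 0, 0], 0]], fingers=85)

```text
clock: 37.32
position: [0.5493, 0.0113, 0.057]
ee_rot: [0.011, 0.99, 0.143, 0.003]
contact_force: [0.2, 0.6, 0.6]
width: 0.085
```

```bash
python3 - <<'E'
from h import *
delta([*SP,.1573],16.7)
E
```

```text
t 37.32 pos [0.5493 0.0113 0.057 ] head 16.49 tilt [0.0024 0.0234] F [0.2 0.6 0.6] w 85.0
delta tool mm [  -1.5    1.2 -100.3] turn -0.21
```

hub100 is seated (stopped at the expected height under 9 N). Now the pale hub88.

Request:
carry_out(series=[[[0, 0, -6], 0], [[0, 0, -12], 0], [[0, 0, -14], 0], [[0, 0, -14], 0], [[0, -10, -14], 0], [[0, -14, -10], 0], [[0, -14, 0], 0], [[0, -14, 0], 0], [[0, -14, 0], 0], [[0, -14, 0], 0]])

```text
clock: 38.15
position: [0.5261, 0.0921, 0.1309]
ee_rot: [0.011, 0.99, 0.141, 0.004]
contact_force: [0.4, 0.4, -0.6]
width: 0.085
```

```bash
python3 - <<'E'
from h import *
t=grab('top','t5.png'); hubs(t)
delta([.4393,.3551,.12],16.7)
E
```

```text
hub [0.4464 0.3847] dia mm [84.6 85.2] px [239.5 226.4] enc [0.4462 0.3847]
hub [0.4574 0.2332] dia mm [72.4 73.4] px [288.5 223.1] enc [0.457  0.2333]
hub [0.5874 0.3485] dia mm [47.5 58.7] px [251.9 181.1] enc [0.586  0.3529]
t 38.2 pos [0.5249 0.0946 0.1308] head 16.28 tilt [0.0037 0.021 ] F [-1.1  1.6 -0.2] w 85.0
delta tool mm [  -9.2 -274.2    5. ] turn -0.42
```

hub88 was knocked aside by about 3 cm, to (0.446, 0.385). Re-targeting.

Request:
carry_out(series=[[[0, -14, 0], -0.4], [[0, -14, 0], 0], [[0, -14, 0], 0], [[0, -14, 0], 0], [[0, -14, 0], 0], [[0, -14, 0], 0], [[0, -14, 0], 0], [[0, -14, 0], 0], [[0, -14, 0], 0], [[0, -14, 0], 0]])

```text
clock: 39.03
position: [0.4801, 0.2369, 0.1298]
ee_rot: [0.011, 0.989, 0.147, 0.004]
contact_force: [-0.1, 0.0, 0.6]
width: 0.0851
```

Request:
carry_out(series=[[[0, -14, 0], 0], [[0, -14, 0], 0], [[0, -14, 0], 0], [[0, -14, 0], 0], [[0, -14, 0], 0], [[0, -14, 0], 0], [[0, -14, 0], 0], [[0, -10, 0], 0], [[0, 0, 0], 0], [[0, 0, 0], 0]])

```text
clock: 39.87
position: [0.4426, 0.3497, 0.1286]
ee_rot: [0.011, 0.989, 0.15, 0.003]
contact_force: [-0.7, 0.4, -0.2]
width: 0.0849
```

```bash
python3 - <<'E'
from h import *
t=grab('top'); hubs(t,(205,150,315,250))
delta([.4464,.3847,.07],16.7)
E
```

```text
hub [0.4568 0.2327] dia mm [70.7 73.2] px [288.6 223.2] enc [0.458  0.2337]
hub [0.5874 0.3481] dia mm [44.5 58.8] px [252.  181.1] enc [0.586  0.3526]
hub [0.5469 0.4853] dia mm [ 17.  257.4] px [207.8 193.8] enc [0.5995 0.492 ]
t 39.92 pos [0.4426 0.3496 0.1286] head 17.27 tilt [0.003  0.0217] F [-0.1 -0.1 -0.1] w 85.3
delta tool mm [ 13.9 -33.6  57.9] turn 0.57
```

Request:
carry_out(series=[[[5, -12, 3], 0.5], [[5, -12, 6], 0], [[4, -9, 8], 0], [[0, 0, 9], 0], [[0, 0, 9], 0], [[0, 0, 9], 0], [[0, 0, 9], 0], [[0, 0, 5], 0], [[0, 0, 0], 0], [[0, 0, 0], 0]])

```text
clock: 40.75
position: [0.4471, 0.3801, 0.0622]
ee_rot: [0.013, 0.989, 0.144, 0.001]
contact_force: [-0.7, -0.1, 0.5]
width: 0.0853
```

```bash
python3 - <<'E'
from h import *
delta([.4464,.3847,.017],16.7)
E
```

```text
t 40.75 pos [0.4471 0.3801 0.0622] head 16.60 tilt [-0.0022  0.0268] F [-0.7 -0.1  0.5] w 85.3
delta tool mm [ 0.7 -5.8 45.1] turn -0.1
```

Request:
carry_out(series=[[[0.5, -3, 4], 0], [[0, -2, 8], 0], [[0, -1, 8], 0], [[0, 0, 8], 0], [[0, 0, 8], 0], [[0, 0, 6], 0], [[0, 0, 2], 0], [[0, 0, 0], 0], [[0, 0, 0], 0]])

```text
clock: 41.5
position: [0.4464, 0.3854, 0.0138]
ee_rot: [0.013, 0.989, 0.144, 0.001]
contact_force: [0.7, -0.3, -1.1]
width: 0.085
```

```bash
python3 - <<'E'
from h import *
delta([.4464,.3847,.017],16.7)
E
```

```text
t 41.5 pos [0.4464 0.3854 0.0138] head 16.60 tilt [-0.0011  0.0265] F [ 0.7 -0.3 -1.1] w 85.0
delta tool mm [-0.2  0.8 -3.2] turn -0.1
```

Request:
carry_out(series=[[[0, 0, 0], 0], [[0, 0, 0], 0], [[0, 0, 0], 0], [[0, 0, 0], 0], [[0, 0, 0], 0], [[0, 0, 0], 0], [[0, 0, 0], 0]], fingers=30)

```text
clock: 42.08
position: [0.4474, 0.386, 0.0154]
ee_rot: [0.012, 0.989, 0.144, 0.003]
contact_force: [-0.6, 0.4, -1.7]
width: 0.0426
```

```bash
python3 - <<'E'
from h import *
delta([.4464,.3847,.017],16.7)
E
```

```text
t 42.08 pos [0.4474 0.386  0.0154] head 16.60 tilt [0.002  0.0256] F [-0.6  0.4 -1.7] w 42.6
delta tool mm [-1.4  1.  -1.5] turn -0.1
```

Request:
carry_out(series=[[[0, 0, -5], 0], [[0, 0, -8], 0], [[0, 0, -12], 0], [[0, 0, -14], 0], [[0, 0, -14], 0], [[0, 0, -14], 0], [[0, 0, -14], 0], [[0, 0, -14], 0], [[0, 0, -14], 0], [[0, 0, -12], 0]])

```text
clock: 42.92
position: [0.4438, 0.3875, 0.1433]
ee_rot: [0.014, 0.989, 0.144, -0.0]
contact_force: [0.5, -0.2, -0.4]
width: 0.0428
```

```bash
python3 - <<'E'
from h import *
delta([*SP,.15],16.7)
E
```

```text
t 42.92 pos [0.4438 0.3875 0.1433] head 16.59 tilt [-0.0045  0.0276] F [ 0.5 -0.2 -0.4] w 42.8
delta tool mm [ -8.1 389.5   4. ] turn -0.11
```

Request:
carry_out(series=[[[0, 8, 0], 0], [[0, 14, 0], 0], [[0, 14, 0], 0], [[0, 14, 0], 0], [[0, 14, 0], 0], [[0, 14, 0], 0], [[0, 14, 0], 0], [[0, 14, 0], 0], [[0, 14, 0], 0], [[0, 14, 0], 0]])

```text
clock: 43.75
position: [0.4815, 0.2426, 0.1449]
ee_rot: [0.016, 0.989, 0.144, -0.003]
contact_force: [1.2, 0.7, -1.4]
width: 0.0425
```

Request:
carry_out(series=[[[0, 14, 0], 0], [[0, 14, 0], 0], [[0, 14, 0], 0], [[0, 14, 0], 0], [[0, 14, 0], 0], [[0, 14, 0], 0], [[0, 14, 0], 0], [[0, 14, 0], 0], [[0, 14, 0], 0], [[0, 14, 0], 0]])

```text
clock: 44.58
position: [0.5123, 0.0827, 0.1396]
ee_rot: [0.019, 0.99, 0.139, -0.016]
contact_force: [0.1, -0.1, -0.3]
width: 0.0426
```

Request:
carry_out(series=[[[0, 14, 0], 0], [[0, 14, 0], 0], [[0, 14, 0], 0], [[0, 14, 0], 0], [[0, 14, 0], 0], [[0, 0, 0], 0], [[0, 0, 0], 0]])

```text
clock: 45.17
position: [0.5236, -0.001, 0.1355]
ee_rot: [0.02, 0.99, 0.134, -0.024]
contact_force: [0.2, 0.5, -1.9]
width: 0.0427
```

```bash
python3 - <<'E'
from h import *
delta([*st(0,1),.108],16.7)
E
```

```text
t 45.17 pos [ 0.5236 -0.001   0.1355] head 15.37 tilt [-0.0533  0.0332] F [ 0.2  0.5 -1.9] w 42.7
delta tool mm [27.7 -8.1 25.8] turn -1.33
```

Lean reappeared (3°). Correcting with slow outward, jerky inward.

Request:
carry_out(series=[[[12, 0, -2], -0.7], [[12, 0, -2], -0.6], [[12, 0, -2], 0], [[12, 0, -2], 0], [[12, 0, -2], 0], [[12, 0, -1], 0], [[12, 0, -1], 0], [[12, 0, -1], 0], [[12, 0, -1], 0], [[12, 0, -1], 0]])

```text
clock: 46.0
position: [0.6478, 0.0445, 0.1423]
ee_rot: [0.017, 0.988, 0.152, -0.025]
contact_force: [0.0, 0.7, -0.8]
width: 0.0424
```

Request:
carry_out(series=[[[-40, 0, 0], 0], [[0, 0, 0], 0], [[-40, 0, 0], 0], [[0, 0, 0], 0], [[-40, 0, 0], 0], [[0, 0, 0], 0], [[0, 0, 0], 0]])

```text
clock: 46.58
position: [0.5437, 0.0212, 0.1355]
ee_rot: [0.013, 0.986, 0.16, -0.037]
contact_force: [1.3, -0.3, 0.1]
width: 0.0425
```

```bash
python3 - <<'E'
from h import *
delta([*st(0,1),.108],16.7)
E
```

```text
t 46.58 pos [0.5437 0.0212 0.1355] head 18.38 tilt [-0.0765  0.0142] F [ 1.3 -0.3  0.1] w 42.5
delta tool mm [ 2.7  8.6 27.5] turn 1.68
```

Jerks push the lean only one way. I'll insert the hub with the slight lean and straighten it against the spigot by pushing there.

Request:
carry_out(series=[[[1, 3, 4], 0.9], [[1, 3, 5], 0.8], [[1, 2, 5], 0], [[0, 0, 5], 0], [[0, 0, 5], 0], [[0, 0, 3], 0], [[0, 0, 0], 0], [[0, 0, 0], 0]])

```text
clock: 47.25
position: [0.5523, 0.0151, 0.1055]
ee_rot: [0.014, 0.989, 0.146, -0.035]
contact_force: [0.6, 0.2, -1.3]
width: 0.0428
```

```bash
python3 - <<'E'
from h import *
delta([*st(1,1),.102],16.7)
E
```

```text
t 47.25 pos [0.5523 0.0151 0.1055] head 16.73 tilt [-0.0737  0.0168] F [ 0.6  0.2 -1.3] w 42.8
delta tool mm [-4.5  0.6  3.8] turn 0.03
```

Request:
carry_out(series=[[[-3, 0.5, 0], 0], [[-1, 0, 0], 0], [[0, 0, 0], 0], [[0, 0, 0], 0]])

```text
clock: 47.58
position: [0.5484, 0.0132, 0.1062]
ee_rot: [0.014, 0.989, 0.146, -0.035]
contact_force: [-0.6, 0.1, -1.4]
width: 0.0425
```

```bash
python3 - <<'E'
from h import *
delta([*st(1,1),.105],16.7)
E
```

```text
t 47.58 pos [0.5484 0.0132 0.1062] head 16.72 tilt [-0.0733  0.017 ] F [-0.6  0.1 -1.4] w 42.5
delta tool mm [-0.3 -0.1  1.2] turn 0.02
```

Request:
carry_out(series=[[[0, 0, 3], 0], [[0.2, 0, 3], 0], [[0.2, 0, 3], 0], [[0, 0, 0], 0]])

```text
clock: 47.92
position: [0.5485, 0.013, 0.0971]
ee_rot: [0.014, 0.989, 0.146, -0.034]
contact_force: [-0.2, 0.5, -1.4]
width: 0.0425
```

Request:
carry_out(series=[[[0.2, 0, 2], 0], [[0.2, 0, 2], 0], [[0, 0, 0], 0]])

```text
clock: 48.17
position: [0.5485, 0.013, 0.0924]
ee_rot: [0.014, 0.989, 0.146, -0.034]
contact_force: [-0.6, 0.4, -1.6]
width: 0.0425
```

```bash
python3 - <<'E'
from h import *
delta([*st(1,1),.0894],16.7)
E
```

```text
t 48.17 pos [0.5485 0.013  0.0924] head 16.72 tilt [-0.072   0.0174] F [-0.6  0.4 -1.6] w 42.5
delta tool mm [-0.2 -0.4  3. ] turn 0.02
```

Engaged without force. Last millimetres, then push towards -x to straighten.

Request:
carry_out(series=[[[0, 0, 1.5], 0], [[0, 0, 1.5], 0], [[0, 0, 0], 0]])

```text
clock: 48.42
position: [0.5495, 0.0129, 0.0903]
ee_rot: [0.014, 0.989, 0.146, -0.033]
contact_force: [-0.0, -0.4, -0.8]
width: 0.0424
```

Request:
carry_out(series=[[[-3, 0, 0.5], 0], [[-3, 0, 0.5], 0], [[-3, 0, 0.5], 0], [[-3, 0, 0.5], 0]])

```text
clock: 48.75
position: [0.5433, 0.01, 0.0907]
ee_rot: [0.014, 0.989, 0.145, -0.026]
contact_force: [5.6, 2.3, 1.3]
width: 0.0427
```

Request:
carry_out(series=[[[-3, 0, 0.5], 0], [[-3, 0, 0.5], 0], [[-3, 0, 0.5], 0], [[-3, 0, 0.5], 0]])

```text
clock: 49.08
position: [0.541, 0.0088, 0.0925]
ee_rot: [0.013, 0.989, 0.144, -0.014]
contact_force: [3.4, 2.3, 1.4]
width: 0.0428
```

```bash
python3 - <<'E'
from h import *
delta([*st(0,1),.0894],16.7)
E
```

```text
t 49.08 pos [0.541  0.0088 0.0925] head 16.54 tilt [-0.0312  0.0224] F [3.4 2.3 1.4] w 42.8
delta tool mm [ 7.1 -2.3  2.9] turn -0.16
```

Request:
carry_out(series=[[[3, -1, 0], 0], [[3, -1, 0], 0], [[0, 0, 1], 0], [[0, 0, 1], 0], [[0, 0, 0], 0]])

```text
clock: 49.5
position: [0.5437, 0.0118, 0.0896]
ee_rot: [0.014, 0.989, 0.144, -0.016]
contact_force: [1.9, 1.2, 1.8]
width: 0.0425
```

```bash
python3 - <<'E'
from h import *
delta([*st(0,1),.0894],16.7)
d=grab('scene'); cv2.imwrite('pics/s6.png',cv2.resize(d['frame'][160:290,220:360],None,fx=5,fy=4.6,interpolation=cv2.INTER_CUBIC))
E
```

```text
t 49.5 pos [0.5437 0.0118 0.0896] head 16.57 tilt [-0.0362  0.0224] F [1.9 1.2 1.8] w 42.5
delta tool mm [ 3.5 -0.   0. ] turn -0.13
```

View pics/s6.png

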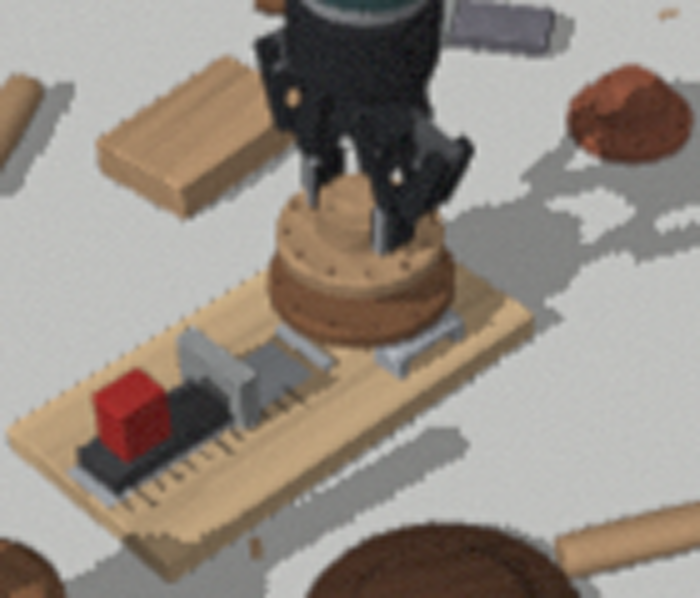

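hub88 sits over hub100, slightly towards -x. Nudge +x, release, press check later.

Request:
carry_out(series=[[[2, 0, 0.5], 0], [[1.5, 0, 0.5], 0], [[0, 0, 0.5], 0], [[0, 0, 0], 0]])

```text
clock: 49.88
position: [0.5439, 0.0119, 0.0897]
ee_rot: [0.014, 0.989, 0.145, -0.02]
contact_force: [0.2, -0.5, -0.8]
width: 0.0428
```

Request:
carry_out(series=[[[0, 0, 0], 0], [[0, 0, 0], 0], [[0, 0, 0], 0], [[0, 0, 0], 0], [[0, 0, 0], 0]], fingers=85)

```text
clock: 50.3
position: [0.5427, 0.0121, 0.0885]
ee_rot: [0.014, 0.989, 0.144, -0.021]
contact_force: [0.9, -0.4, 0.3]
width: 0.0851
```

Request:
carry_out(series=[[[0, 0, -6], 0], [[0, 0, -10], 0], [[0, 0, -10], 0], [[0, 0, -10], 0], [[0, 0, -10], 0], [[0, -8, -6], 0], [[0, -8, -2], 0], [[0, -10, 0], 0], [[0, -10, 0], 0], [[0, -10, 0], 0]])

```text
clock: 51.13
position: [0.5317, 0.061, 0.148]
ee_rot: [0.014, 0.989, 0.143, -0.02]
contact_force: [-0.5, -0.8, 0.7]
width: 0.0848
```

Request:
carry_out(series=[[[0, -10, 0], 0], [[0, -10, 0], 0], [[0, -10, 0], 0], [[0, -10, 0], 0], [[0, -10, 0], 0], [[0, -10, 0], 0], [[0, 0, 0], 0]])

```text
clock: 51.72
position: [0.5092, 0.1284, 0.1444]
ee_rot: [0.013, 0.989, 0.145, -0.023]
contact_force: [0.8, -0.1, -0.5]
width: 0.0849
```

```bash
python3 - <<'E'
from h import *
t=grab('top'); hubs(t)
d=grab('scene')
a=cv2.resize(d['frame'][190:270,250:350],None,fx=4,fy=4,interpolation=cv2.INTER_CUBIC)
u,v=np.int32(proj(t,[*SP,.09])[0]); b=cv2.resize(t['frame'][v-40:v+40,u-40:u+40],None,fx=4,fy=4,interpolation=cv2.INTER_CUBIC)
cv2.imwrite('pics/s7.png',np.hstack([a,b])); print(u,v)
delta([.457,.233,.10],16.7)
E
```

```text
hub [0.4558 0.2489] dia mm [37.5 75.4] px [283.4 223.5] enc [0.456  0.2409]
hub [0.5882 0.348 ] dia mm [45.2 59. ] px [252.1 180.8] enc [0.5865 0.3528]
361 192
t 51.82 pos [0.5099 0.1269 0.1446] head 16.66 tilt [-0.0487  0.0199] F [-0.   0.8 -0.6] w 84.6
delta tool mm [ -18.1 -117.7   43.2] turn -0.04
```

View pics/s7.png

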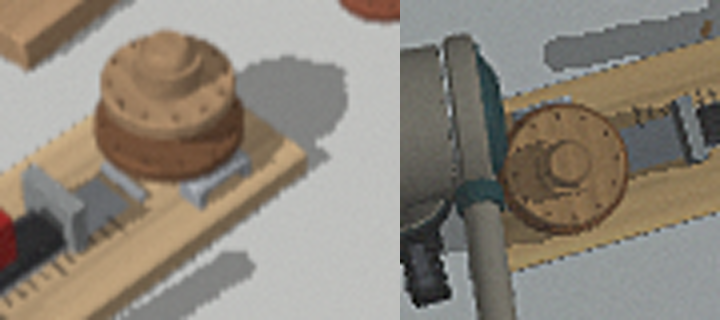

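```bash
python3 - <<'E'
from h import *
t=grab('top');d=grab('scene')
for z in(.118,.088,.054,.04): print(z,np.round(proj(t,[*SP,z])[0],1),np.round(proj(d,[*SP,z])[0],1))
f=t['frame'];h=cv2.cvtColor(f,cv2.COLOR_BGR2HSV)
# predicted outlines
def circ(D,c,r,z,n=60): return proj(D,[[c[0]+r*np.cos(a),c[1]+r*np.sin(a),z] for a in np.linspace(0,2*np.pi,n)])
out=[]
for D,(x0,y0) in((t,(321,152)),(d,(255,185))):
    s=5;g=cv2.resize(D['frame'][y0:y0+75,x0:x0+75],None,fx=s,fy=s,interpolation=cv2.INTER_CUBIC)
    for r,z,col in((.017,.118,(0,255,255)),(.044,.088,(255,255,0)),(.05,.054,(0,0,255))):
        cv2.polylines(g,[np.int32((circ(D,SP,r,z)+.5-[x0,y0])*s)],True,col,1)
    out.append(g)
cv2.imwrite('pics/s8.png',np.hstack(out))
E
```

```text
0.118 [362.6 191.4] [291.6 201.6]
0.088 [361.9 192.3] [291.9 209.9]
0.054 [361.1 193.2] [292.2 219. ]
0.04 [360.8 193.6] [292.3 222.7]
```

View pics/s8.png

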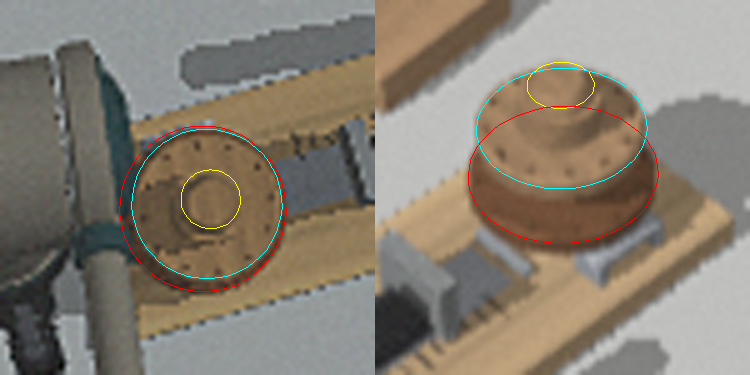

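The overlay matches: hub88 is home on hub100. Next hub76 (reddish) at (0.457, 0.233).

Request:
carry_out(series=[[[-2, -10, 3], 0], [[-2, -10, 3], 0], [[-2, -10, 3], 0], [[-2, -10, 3], 0], [[-2, -10, 3], 0], [[-2, -10, 3], 0], [[-2, -10, 3], 0], [[-2, -10, 3], 0], [[-2, -10, 3], 0], [[0, -10, 3], 0]])

```text
clock: 52.75
position: [0.4589, 0.2225, 0.1104]
ee_rot: [0.014, 0.989, 0.142, -0.023]
contact_force: [-1.3, 0.7, 0.6]
width: 0.085
```

Request:
carry_out(series=[[[0, -9, 5], 0], [[0, -4, 5], 0], [[0, 0, 8], 0], [[0, 0, 8], 0], [[0, 0, 6], 0], [[0, 0, 4], 0], [[0, 0, 0], 0], [[0, 0, 0], 0]])

```text
clock: 53.42
position: [0.4522, 0.2363, 0.0686]
ee_rot: [0.014, 0.989, 0.143, -0.024]
contact_force: [-0.2, -0.2, -0.4]
width: 0.0849
```

```bash
python3 - <<'E'
from h import *
delta([.4571,.2331,.017],16.7)
E
```

```text
t 53.42 pos [0.4522 0.2363 0.0686] head 16.47 tilt [-0.0508  0.0212] F [-0.2 -0.2 -0.4] w 84.9
delta tool mm [ 6.4  3.4 51.4] turn -0.23
```

Request:
carry_out(series=[[[3, 2, 4], -0.2], [[2, 1, 8], 0], [[1, 0, 8], 0], [[0, 0, 8], 0], [[0, 0, 8], 0], [[0, 0, 8], 0], [[0, 0, 5], 0], [[0, 0, 0], 0], [[0, 0, 0], 0]])

```text
clock: 54.17
position: [0.4581, 0.2321, 0.0139]
ee_rot: [0.014, 0.989, 0.144, -0.024]
contact_force: [0.1, -1.3, -0.9]
width: 0.0851
```

```bash
python3 - <<'E'
from h import *
delta([.4571,.2331,.017],16.7)
E
```

```text
t 54.17 pos [0.4581 0.2321 0.0139] head 16.57 tilt [-0.0507  0.0212] F [ 0.1 -1.3 -0.9] w 85.1
delta tool mm [-0.8 -1.1 -3.1] turn -0.13
```

Request:
carry_out(series=[[[0, 0, 0], 0], [[0, 0, 0], 0], [[0, 0, 0], 0], [[0, 0, 0], 0], [[0, 0, 0], 0], [[0, 0, 0], 0], [[0, 0, 0], 0]], fingers=30)

```text
clock: 54.75
position: [0.4588, 0.2327, 0.0155]
ee_rot: [0.014, 0.989, 0.145, -0.022]
contact_force: [-0.1, -0.6, -0.7]
width: 0.0424
```

```bash
python3 - <<'E'
from h import *
delta([.4571,.2331,.017],16.7)
E
```

```text
t 54.75 pos [0.4588 0.2327 0.0155] head 16.60 tilt [-0.0478  0.0211] F [-0.1 -0.6 -0.7] w 42.4
delta tool mm [-1.6 -0.8 -1.4] turn -0.1
```

Request:
carry_out(series=[[[0, 0, -5], 0], [[0, 0, -9], 0], [[0, 0, -12], 0], [[0, 0, -12], 0], [[0, 0, -12], 0], [[0, 0, -12], 0], [[0, 0, -12], 0], [[0, 0, -12], 0], [[0, 0, -12], 0], [[0, 0, -12], 0]])

```text
clock: 55.58
position: [0.4616, 0.236, 0.1334]
ee_rot: [0.014, 0.989, 0.145, -0.024]
contact_force: [1.2, -0.2, -0.8]
width: 0.0424
```

Request:
carry_out(series=[[[1, 5, -10], 0], [[1, 8, -8], 0], [[1, 9, -6], 0], [[1, 10, -6], 0], [[1, 10, -3], 0], [[1, 10, 0], 0], [[1, 10, 0], 0], [[1, 10, 0], 0], [[1, 10, 0], 0], [[1, 10, 0], 0]])

```text
clock: 56.42
position: [0.502, 0.1445, 0.1741]
ee_rot: [0.014, 0.989, 0.145, -0.022]
contact_force: [-0.3, 0.3, -0.8]
width: 0.0426
```

```bash
python3 - <<'E'
from h import *
delta([*SP,.155],16.7)
E
```

```text
t 56.42 pos [0.502  0.1445 0.1741] head 16.64 tilt [-0.0474  0.0207] F [-0.3  0.3 -0.8] w 42.6
delta tool mm [  6.3 139.6  21.7] turn -0.06
```

Request:
carry_out(series=[[[0.5, 10, 0], 0], [[0.5, 10, 0], 0], [[0.5, 10, 0], 0], [[0.5, 10, 0], 0], [[0.5, 10, 0], 0], [[0.5, 10, 0], 0], [[0.5, 10, 0], 0], [[0.5, 10, 0], 0], [[0.5, 10, 0], 0], [[0.5, 10, 0], 0]])

```text
clock: 57.25
position: [0.5384, 0.0391, 0.1747]
ee_rot: [0.014, 0.989, 0.145, -0.023]
contact_force: [-0.7, 0.0, -0.9]
width: 0.0429
```

Request:
carry_out(series=[[[0, 10, 1], 0], [[0, 9, 3], 0], [[0, 6, 4], 0], [[0, 0, 4], 0], [[0, 0, 0], 0], [[0, 0, 0], 0]])

```text
clock: 57.75
position: [0.5465, 0.0095, 0.1616]
ee_rot: [0.014, 0.989, 0.143, -0.024]
contact_force: [0.2, 0.0, -1.8]
width: 0.0426
```

```bash
python3 - <<'E'
from h import *
delta([*st(.5,-.8),.14],16.7)
E
```

```text
t 57.75 pos [0.5465 0.0095 0.1616] head 16.44 tilt [-0.0505  0.0201] F [ 0.2  0.  -1.8] w 42.6
delta tool mm [ 3.  -1.7 21.4] turn -0.26
```

Request:
carry_out(series=[[[1, -1, 4], 0], [[1, -0.5, 6], 0], [[1, 0, 6], 0], [[0, 0, 4], 0], [[0, 0, 0], 0], [[0, 0, 0], 0]])

```text
clock: 58.25
position: [0.5472, 0.0136, 0.1386]
ee_rot: [0.013, 0.989, 0.145, -0.024]
contact_force: [-0.1, -0.5, -0.7]
width: 0.0426
```

```bash
python3 - <<'E'
from h import *
delta([*st(.5,-.8),.1235],16.7)
E
```

```text
t 58.25 pos [0.5472 0.0136 0.1386] head 16.60 tilt [-0.0519  0.0185] F [-0.1 -0.5 -0.7] w 42.6
delta tool mm [ 0.9  2.2 15.2] turn -0.1
```

Request:
carry_out(series=[[[0, 2, 0], 0], [[0, 0, 0], 0], [[0, 0, 0], 0]])

```text
clock: 58.5
position: [0.5479, 0.0118, 0.1387]
ee_rot: [0.013, 0.989, 0.145, -0.024]
contact_force: [0.5, 0.4, -1.6]
width: 0.0427
```

Request:
carry_out(series=[[[0.2, 0, 3], 0], [[0.2, 0, 3], 0], [[0.1, 0, 2], 0], [[0, 0, 0], 0]])

```text
clock: 58.83
position: [0.5479, 0.0112, 0.1308]
ee_rot: [0.013, 0.989, 0.145, -0.024]
contact_force: [-1.4, 0.3, -0.6]
width: 0.0424
```

```bash
python3 - <<'E'
from h import *
delta([*st(.5,-.8),.1235],16.7)
E
```

```text
t 58.83 pos [0.5479 0.0112 0.1308] head 16.61 tilt [-0.0516  0.0191] F [-1.4  0.3 -0.6] w 42.4
delta tool mm [ 0.5 -0.1  7.3] turn -0.09
```

Request:
carry_out(series=[[[0, 0, 2.5], 0], [[0, 0, 2.5], 0], [[0, 0, 1.5], 0], [[0, 0, 0], 0]])

```text
clock: 59.17
position: [0.5454, 0.0104, 0.1253]
ee_rot: [0.014, 0.989, 0.145, -0.026]
contact_force: [0.2, 0.5, 0.1]
width: 0.043
```

Request:
carry_out(series=[[[0, 0, 1.5], 0], [[0, 0, 1], 0], [[0, 0, 0], 0]])

```text
clock: 59.42
position: [0.5458, 0.0104, 0.1228]
ee_rot: [0.014, 0.989, 0.145, -0.026]
contact_force: [-0.3, -0.1, 1.5]
width: 0.0429
```

Seated at the expected height. Release, rise, travel towards the dark hub64 and measure it better.

Request:
carry_out(series=[[[0, 0, 0], 0], [[0, 0, 0], 0], [[0, 0, 0], 0], [[0, 0, 0], 0], [[0, 0, 0], 0]], fingers=85)

```text
clock: 59.83
position: [0.5473, 0.0105, 0.1229]
ee_rot: [0.014, 0.989, 0.145, -0.024]
contact_force: [0.3, -0.5, 0.1]
width: 0.0849
```

Request:
carry_out(series=[[[0, 0, -5], 0], [[0, 0, -10], 0], [[0, 0, -10], 0], [[0, 0, -10], 0], [[0, 0, -10], 0], [[1, -4, -6], 0], [[3, -7, 0], 0], [[4, -9, 0], 0], [[4, -9, 0], 0], [[4, -9, 0], 0]])

```text
clock: 60.67
position: [0.5558, 0.0557, 0.1802]
ee_rot: [0.014, 0.989, 0.143, -0.021]
contact_force: [-0.3, 1.1, -0.1]
width: 0.0848
```

Request:
carry_out(series=[[[4, -9, 0], 0], [[4, -9, 0], 0], [[4, -9, 0], 0], [[4, -9, 0], 0], [[4, -9, 0], 0], [[4, -9, 0], 0], [[4, -9, 0], 0], [[4, -9, 0], 0], [[4, -9, 0], 0], [[4, -9, 0], 0]])

```text
clock: 61.5
position: [0.568, 0.1663, 0.1731]
ee_rot: [0.014, 0.989, 0.145, -0.024]
contact_force: [-0.2, 1.2, -0.2]
width: 0.0848
```

```bash
python3 - <<'E'
from h import *
import pickle
t=grab('top')
for lab,D in(('now',t),('start',pickle.load(open('top0.pkl','rb')))):
    f=D['frame'][160:205,228:275]; h=cv2.cvtColor(f,cv2.COLOR_BGR2HSV)
    B,G,Rr=[f[:,:,i].astype(int) for i in range(3)]
    for m in (((Rr-B)>8),(h[:,:,1]>40)):
        m=cv2.morphologyEx(m.astype(np.uint8),cv2.MORPH_OPEN,np.ones((2,2)))
        c=max(cv2.findContours(m,0,1)[0],key=cv2.contourArea); (u,v),r=cv2.minEnclosingCircle(c); bb=cv2.boundingRect(c)
        print(lab,bb,'enc',np.round(ray(D,u+228,v+160,.01)[:2],4),'bbox',np.round(ray(D,bb[0]+bb[2]/2-.5+228,bb[1]+bb[3]/2-.5+160,.01)[:2],4),'dia',2*r*3.1)
delta([.5865,.352,.10],16.7)
E
```

```text
now (13, 13, 21, 20) enc [0.5835 0.3505] bbox [0.5829 0.3513] dia 64.51341667175294
now (13, 13, 21, 20) enc [0.5825 0.3506] bbox [0.5829 0.3513] dia 64.04886722564697
start (13, 13, 21, 20) enc [0.583  0.3508] bbox [0.5829 0.3513] dia 64.85325965881349
start (13, 13, 21, 20) enc [0.5825 0.3506] bbox [0.5829 0.3513] dia 64.14991664886475
t 61.55 pos [0.5682 0.1684 0.1729] head 16.70 tilt [-0.0505  0.0178] F [0.4 0.8 0.3] w 84.9
delta tool mm [  73.8 -171.8   66.3] turn 0.0
```

Request:
carry_out(series=[[[4, -9.5, 2], 0], [[4, -9.5, 4], 0], [[4, -9.5, 4], 0], [[4, -9.5, 4], 0], [[4, -9.5, 4], 0], [[4, -9.5, 4], 0], [[4, -9.5, 4], 0], [[4, -9.5, 4], 0], [[4, -9.5, 4], 0], [[4, -9.5, 4], 0]])

```text
clock: 62.38
position: [0.5784, 0.279, 0.1269]
ee_rot: [0.013, 0.989, 0.145, -0.024]
contact_force: [-0.3, 0.2, -0.3]
width: 0.0849
```

Request:
carry_out(series=[[[4, -9.5, 4], 0], [[4, -9.5, 4], 0], [[4, -9.5, 5], 0], [[4, -9.5, 5], 0], [[3, -9.5, 6], 0], [[2, -9, 6], 0], [[2, -4, 7], 0], [[0, 0, 7], 0], [[0, 0, 0], 0], [[0, 0, 0], 0]])

```text
clock: 63.22
position: [0.5803, 0.3515, 0.0729]
ee_rot: [0.014, 0.989, 0.146, -0.025]
contact_force: [-0.1, 1.1, -0.0]
width: 0.0849
```

```bash
python3 - <<'E'
from h import *
delta([.583,.351,.018],16.7)
E
```

```text
t 63.22 pos [0.5803 0.3515 0.0729] head 16.78 tilt [-0.0537  0.0194] F [-0.1  1.1 -0. ] w 84.9
delta tool mm [ 5.3  0.2 54.7] turn 0.08
```

Request:
carry_out(series=[[[2, 0, 5], 0], [[2, 0, 8], 0], [[1, 0, 8], 0], [[0, 0, 8], 0], [[0, 0, 8], 0], [[0, 0, 8], 0], [[0, 0, 7], 0], [[0, 0, 0], 0], [[0, 0, 0], 0]])

```text
clock: 63.97
position: [0.5834, 0.3483, 0.0151]
ee_rot: [0.014, 0.989, 0.145, -0.026]
contact_force: [-0.8, 0.3, 0.4]
width: 0.085
```

Request:
carry_out(series=[[[0, 0, 0], 0], [[0, 0, 0], 0], [[0, 0, 0], 0], [[0, 0, 0], 0], [[0, 0, 0], 0], [[0, 0, 0], 0], [[0, 0, 0], 0]], fingers=30)

```text
clock: 64.55
position: [0.5844, 0.3491, 0.0172]
ee_rot: [0.014, 0.989, 0.145, -0.024]
contact_force: [0.7, 0.1, -1.5]
width: 0.0426
```

```bash
python3 - <<'E'
from h import *
delta([.583,.351,.017],16.7)
E
```

```text
t 64.55 pos [0.5844 0.3491 0.0172] head 16.63 tilt [-0.0511  0.0199] F [ 0.7  0.1 -1.5] w 42.6
delta tool mm [-0.8 -2.3  0.2] turn -0.07
```

Request:
carry_out(series=[[[0, 0, -5], 0], [[0, 0, -9], 0], [[0, 0, -12], 0], [[0, 0, -12], 0], [[0, 0, -12], 0], [[0, 0, -12], 0], [[0, 0, -12], 0], [[0, 0, -12], 0], [[0, 0, -12], 0], [[0, 0, -12], 0]])

```text
clock: 65.38
position: [0.5876, 0.3522, 0.1341]
ee_rot: [0.014, 0.989, 0.145, -0.026]
contact_force: [-0.2, 0.6, -0.9]
width: 0.0423
```

Request:
carry_out(series=[[[-2, 4, -12], 0], [[-4, 8, -10], 0], [[-4, 9, -8], 0], [[-4, 9, -8], 0], [[-4, 9, -8], 0], [[-4, 9, -6], 0], [[-4, 9, -4], 0], [[-4, 9, -2], 0], [[-4, 9, 0], 0], [[-4, 9, 0], 0]])

```text
clock: 66.22
position: [0.5775, 0.2539, 0.2059]
ee_rot: [0.014, 0.989, 0.145, -0.024]
contact_force: [-0.6, -0.0, -1.0]
width: 0.0425
```

```bash
python3 - <<'E'
from h import *
delta([*SP,.19],16.7)
E
```

```text
t 66.22 pos [0.5775 0.2539 0.2059] head 16.63 tilt [-0.051   0.0208] F [-0.6 -0.  -1. ] w 42.5
delta tool mm [-97.3 222.7  25.6] turn -0.07
```

Request:
carry_out(series=[[[-4, 9.5, 1], 0], [[-4, 9.5, 1], 0], [[-4, 9.5, 1], 0], [[-4, 9.5, 1], 0], [[-4, 9.5, 1], 0], [[-4, 9.5, 1], 0], [[-4, 9.5, 1], 0], [[-4, 9.5, 1], 0], [[-4, 9.5, 1], 0], [[-4, 9.5, 1], 0]])

```text
clock: 67.05
position: [0.5633, 0.1393, 0.1972]
ee_rot: [0.014, 0.989, 0.145, -0.026]
contact_force: [-0.1, -0.3, 0.0]
width: 0.0427
```

Request:
carry_out(series=[[[-4, 9.5, 1], 0], [[-4, 9.5, 1], 0], [[-4, 9.5, 1], 0], [[-4, 9.5, 1], 0], [[-4, 9.5, 1], 0], [[-4, 9.5, 1], 0], [[-4, 9.5, 1], 0], [[-4, 9.5, 1], 0], [[-4, 9, 0], 0], [[0, 0, 0], 0]])

```text
clock: 67.88
position: [0.5513, 0.0349, 0.1926]
ee_rot: [0.015, 0.989, 0.144, -0.026]
contact_force: [-0.6, 0.2, -0.7]
width: 0.0424
```

```bash
python3 - <<'E'
from h import *
delta([*st(-1,-2.3),.175],16.7)
E
```

```text
t 67.88 pos [0.5513 0.0349 0.1926] head 16.52 tilt [-0.0556  0.0219] F [-0.6  0.2 -0.7] w 42.4
delta tool mm [-10.4  22.8  18.7] turn -0.18
```

Request:
carry_out(series=[[[-4, 8, 2], 0], [[-4, 8, 2], 0], [[-2, 6, 4], 0], [[0, 0, 5], 0], [[0, 0, 4], 0], [[0, 0, 0], 0], [[0, 0, 0], 0]])

```text
clock: 68.47
position: [0.5467, 0.008, 0.1746]
ee_rot: [0.014, 0.989, 0.144, -0.026]
contact_force: [0.6, -0.3, -1.3]
width: 0.0426
```

```bash
python3 - <<'E'
from h import *
delta([*st(-1,-2.3),manip.get_state()['position'][2]],16.7)
E
```

```text
t 68.47 pos [0.5467 0.008  0.1746] head 16.48 tilt [-0.0553  0.0203] F [ 0.6 -0.3 -1.3] w 42.6
delta tool mm [ 0.7 -1.2 -0.1] turn -0.22
```

Request:
carry_out(series=[[[0.5, -1, 0], 0], [[0, 0, 0], 0], [[0.2, 0, 3], 0], [[0.2, 0, 3], 0], [[0.2, 0, 2], 0], [[0, 0, 0], 0]])

```text
clock: 68.97
position: [0.5476, 0.0107, 0.1659]
ee_rot: [0.014, 0.989, 0.145, -0.026]
contact_force: [0.3, -0.6, -0.4]
width: 0.0425
```

Request:
carry_out(series=[[[0.1, 0, 2], 0], [[0.1, 0, 2], 0], [[0, 0, 0], 0]])

```text
clock: 69.22
position: [0.5475, 0.0096, 0.1622]
ee_rot: [0.015, 0.989, 0.145, -0.026]
contact_force: [-0.6, -0.0, -1.8]
width: 0.0428
```

```bash
python3 - <<'E'
from h import *
delta([*st(-1,-2.3),.1592],16.7)
E
```

```text
t 69.22 pos [0.5475 0.0096 0.1622] head 16.64 tilt [-0.0552  0.0223] F [-0.6 -0.  -1.8] w 42.8
delta tool mm [-0.4 -0.   3. ] turn -0.06
```

Request:
carry_out(series=[[[0, 0, 2], 0], [[0, 0, 2], 0], [[0, 0, 1.5], 0], [[0, 0, 1], 0], [[0, 0, 0], 0]])

```text
clock: 69.63
position: [0.5476, 0.0087, 0.1583]
ee_rot: [0.016, 0.989, 0.145, -0.025]
contact_force: [-0.6, 0.6, -1.6]
width: 0.0424
```

Request:
carry_out(series=[[[0, 0, 0], 0], [[0, 0, 0], 0], [[0, 0, 0], 0], [[0, 0, 0], 0], [[0, 0, 0], 0]], fingers=85)

```text
clock: 70.05
position: [0.5482, 0.0095, 0.1577]
ee_rot: [0.015, 0.989, 0.145, -0.024]
contact_force: [-0.3, -0.5, -0.2]
width: 0.0851
```

Request:
carry_out(series=[[[0, 0, -5], 0], [[0, 0, -9], 0], [[0, 0, -11], 0], [[0, 0, -11], 0], [[0, 0, -11], 0], [[0, 0, -11], 0], [[0, 6, -4], 0], [[0, 10, 0], 0], [[0, 10, 0], 0], [[0, 10, 0], 0]])

```text
clock: 70.88
position: [0.5625, -0.0235, 0.2274]
ee_rot: [0.015, 0.989, 0.146, -0.023]
contact_force: [-0.4, -0.1, -0.0]
width: 0.0851
```

Request:
carry_out(series=[[[0, 10, 0], 0], [[0, 10, 0], 0], [[0, 10, 0], 0], [[0, 10, 0], 0], [[0, 10, 0], 0], [[0, 10, 0], 0], [[0, 10, 0], 0], [[0, 10, 0], 0], [[0, 10, 0], 0], [[0, 0, 0], 0]], fingers=50)

```text
clock: 71.72
position: [0.5907, -0.1241, 0.2261]
ee_rot: [0.015, 0.989, 0.144, -0.025]
contact_force: [0.2, 0.3, 0.1]
width: 0.0498
```

```bash
python3 - <<'E'
from h import *
d=grab('scene')
x0,y0=230,150;s=5;g=cv2.resize(d['frame'][y0:y0+110,x0:x0+120],None,fx=s,fy=s,interpolation=cv2.INTER_CUBIC)
for r,z in((.017,.186),(.032,.156),(.038,.122)):
    p=proj(d,[[SP[0]+r*np.cos(a),SP[1]+r*np.sin(a),z] for a in np.linspace(0,6.28,50)])
    cv2.polylines(g,[np.int32((p+.5-[x0,y0])*s)],True,(0,255,255),1)
cv2.imwrite('pics/s9.png',g)
delta([*st(0,-155),.09],16.7)
E
```

```text
t 71.77 pos [ 0.5903 -0.1232  0.226 ] head 16.50 tilt [-0.0547  0.0213] F [-0.9 -0.2  0.2] w 49.7
delta tool mm [  5.1  10.4 136.2] turn -0.2
```

View pics/s9.png

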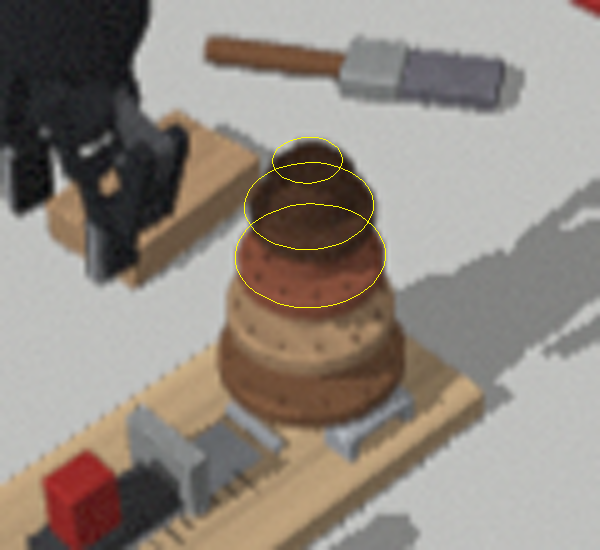

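Stack is complete and upright, matching predicted outlines. Now to the jaw handle.

Request:
carry_out(series=[[[1, 2, 6], 0], [[1, 2, 12], 0], [[1, 2, 12], 0], [[1, 1, 12], 0], [[0, 1, 12], 0], [[0, 1, 12], 0], [[0, 0, 12], 0], [[0, 0, 12], 0], [[0, 0, 12], 0], [[0, 0, 12], 0]])

```text
clock: 72.6
position: [0.5925, -0.1299, 0.108]
ee_rot: [0.014, 0.989, 0.147, -0.023]
contact_force: [-0.1, -0.4, 0.2]
width: 0.0499
```

Request:
carry_out(series=[[[0, 0, 10], 0], [[0, 0, 8], 0], [[0, 0, 0], 0], [[0, 0, 0], 0]])

```text
clock: 72.93
position: [0.5892, -0.128, 0.0853]
ee_rot: [0.012, 0.989, 0.148, -0.026]
contact_force: [1.2, -0.6, 0.2]
width: 0.0498
```

```bash
python3 - <<'E'
from h import *
delta([*st(0,-155),.041],16.7)
E
```

```text
t 72.93 pos [ 0.5892 -0.128   0.0853] head 16.97 tilt [-0.0541  0.0159] F [ 1.2 -0.6  0.2] w 49.8
delta tool mm [ 2.4  8.3 44.4] turn 0.27
```

Request:
carry_out(series=[[[0.5, 4, 4], 0], [[0.5, 3, 8], 0], [[0.5, 2, 9], 0], [[0.5, 0, 9], 0], [[0, 0, 8], 0], [[0, 0, 6], 0], [[0, 0, 0], 0], [[0, 0, 0], 0]])

```text
clock: 73.6
position: [0.5935, -0.1391, 0.0382]
ee_rot: [0.013, 0.989, 0.148, -0.024]
contact_force: [0.5, -0.0, 0.3]
width: 0.0501
```

Request:
carry_out(series=[[[0, 0, 0], 0], [[0, 0, 0], 0], [[0, 0, 0], 0], [[0, 0, 0], 0], [[0, 0, 0], 0]], fingers=10, squeeze=20)

```text
clock: 74.02
position: [0.5902, -0.1398, 0.0384]
ee_rot: [0.013, 0.989, 0.148, -0.027]
contact_force: [-1.3, 0.2, -2.4]
width: 0.0251
```

```bash
python3 - <<'E'
from h import *
delta([*st(0,-110),.041],16.7)
E
```

```text
t 74.02 pos [ 0.5902 -0.1398  0.0384] head 16.97 tilt [-0.0576  0.0171] F [-1.3  0.2 -2.4] w 25.1
delta tool mm [  2.6 -47.5  -3.5] turn 0.27
```

Request:
carry_out(series=[[[0, -4, 0], 0], [[0, -5, 0], 0], [[0, -5, 0], 0], [[0, -5, 0], 0], [[0, -5, 0], 0], [[0, -4, 0], 0], [[0, -3, 0], 0], [[0, -2, 0], 0], [[0, 0, 0], 0]])

```text
clock: 74.77
position: [0.58, -0.1056, 0.0384]
ee_rot: [0.014, 0.988, 0.149, -0.026]
contact_force: [-2.2, -2.0, -1.8]
width: 0.0253
```

Request:
carry_out(series=[[[0, -1.5, 0], 0], [[0, -1.5, 0], 0], [[0, -1.5, 0], 0]])

```text
clock: 75.02
position: [0.5787, -0.1012, 0.0384]
ee_rot: [0.014, 0.988, 0.149, -0.026]
contact_force: [-2.0, -1.9, -1.3]
width: 0.025
```

```bash
python3 - <<'E'
from h import *
delta([*st(0,-110),.041],16.7)
E
```

```text
t 75.02 pos [ 0.5787 -0.1012  0.0384] head 17.07 tilt [-0.0564  0.0205] F [-2.  -1.9 -1.3] w 25.0
delta tool mm [ 2.3 -7.3 -2.9] turn 0.37
```

Request:
carry_out(series=[[[0, -1.2, 0], 0], [[0, -1.2, 0], 0]])

```text
clock: 75.18
position: [0.578, -0.0988, 0.0384]
ee_rot: [0.014, 0.988, 0.149, -0.026]
contact_force: [-0.4, -1.8, -1.9]
width: 0.025
```

Request:
carry_out(series=[[[0, -1.2, 0], 0], [[0, -1.2, 0], 0]])

```text
clock: 75.35
position: [0.5774, -0.0967, 0.0384]
ee_rot: [0.015, 0.988, 0.149, -0.026]
contact_force: [-1.6, -4.7, -2.6]
width: 0.0253
```

Request:
carry_out(series=[[[0, -1, 0], 0]])

```text
clock: 75.43
position: [0.5772, -0.0963, 0.0384]
ee_rot: [0.015, 0.988, 0.149, -0.026]
contact_force: [-0.2, -5.5, -1.9]
width: 0.0253
```

Request:
carry_out(series=[[[0, -1, 0], 0]])

```text
clock: 75.52
position: [0.5771, -0.0959, 0.0384]
ee_rot: [0.016, 0.988, 0.149, -0.026]
contact_force: [-1.8, -4.2, -2.3]
width: 0.0251
```

Force rose from 2 N drag to 5 N at 45.5 mm of travel, so the jaw is in contact. Release, rise, check.

Request:
carry_out(series=[[[0, 0, 0], 0], [[0, 0, 0], 0], [[0, 0, 0], 0], [[0, 0, 0], 0]], fingers=50)

```text
clock: 75.85
position: [0.5776, -0.0935, 0.0389]
ee_rot: [0.014, 0.989, 0.148, -0.025]
contact_force: [-0.5, -0.1, -0.1]
width: 0.0499
```

Request:
carry_out(series=[[[-0.3, 0, -6], 0], [[-0.5, 0, -10], 0], [[-0.5, 0, -10], 0], [[-0.5, 0, -10], 0], [[-0.5, 1, -12], 0], [[0, 6, -12], 0], [[0, 8, -12], 0], [[0, 10, -12], 0], [[0, 10, -12], 0], [[0, 10, -8], 0]])

```text
clock: 76.68
position: [0.5933, -0.1314, 0.1569]
ee_rot: [0.013, 0.988, 0.15, -0.024]
contact_force: [0.1, 0.3, 0.7]
width: 0.0501
```

Request:
carry_out(series=[[[0, 10, 0], 0], [[0, 10, 0], 0], [[0, 10, 0], 0], [[0, 10, 0], 0], [[0, 0, 0], 0], [[0, 0, 0], 0]])

```text
clock: 77.18
position: [0.6078, -0.1752, 0.1623]
ee_rot: [0.015, 0.989, 0.149, -0.021]
contact_force: [-1.1, -0.4, -0.4]
width: 0.05
```

```bash
python3 - <<'E'
from h import *
t=grab('top'); d=grab('scene')
a=cv2.resize(d['frame'][150:310,100:350],(750,480),interpolation=cv2.INTER_CUBIC)
cv2.imwrite('pics/s10.png',a)
u,v=np.int32(proj(t,[*st(0,-50),.05])[0])
b=t['frame'][v-35:v+35,u-55:u+75]; cv2.imwrite('pics/t10.png',cv2.resize(b,None,fx=6,fy=6,interpolation=cv2.INTER_CUBIC))
print(proj(t,[*st(0,-50),.05]),manip.get_state()['position'],manip.get_state()['clock'])
E
```

```text
[[376.88913936 188.68830322]] [ 0.60767418 -0.17475272  0.16222023] 77.2833
```

View pics/s10.png

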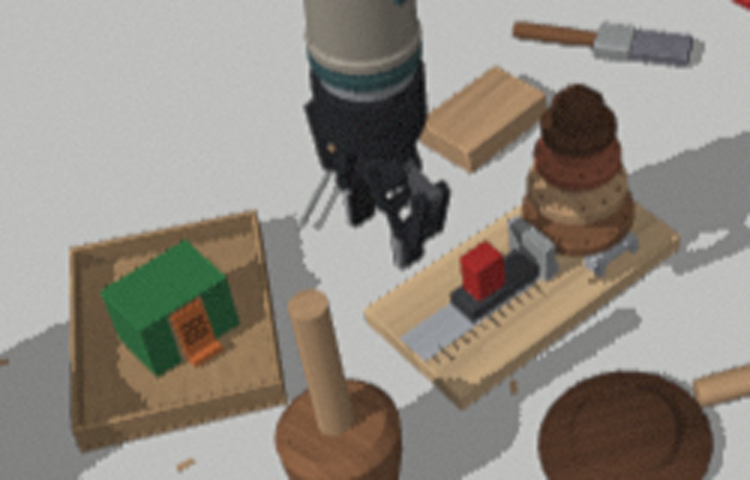

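View pics/t10.png

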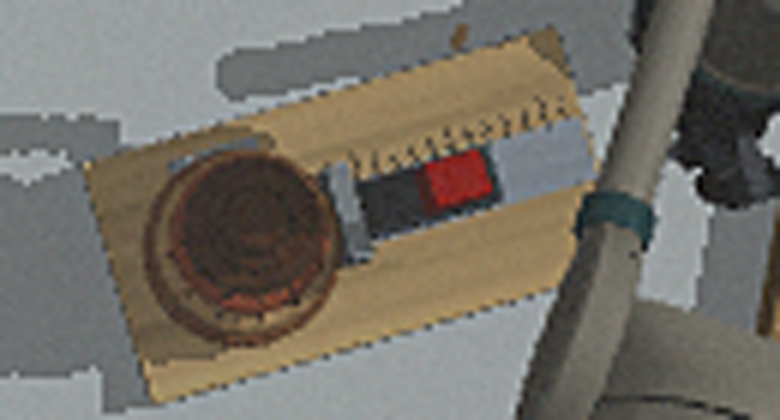

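The jaw touches the lowest flange, the stack is upright, the cover is flat in the tray and the bystanders are untouched. Handing in.

```bash
python3 -c "
from rig import manip
print(manip.sign_off())"
```

```text
the job is handed in; nothing more can be done
None
```

The job is done and handed in at about 77 s. I slid the jaw open to its stop, pinched the cover's tab and lifted it off. I set the cover in the tray and stacked hub100, hub88, hub76 and hub64 on the spigot. Then I slid the jaw shut onto the stack. hub88 was knocked about 3 cm aside during the run, so I re-measured it before picking it up.

**Last checks:**
- **Stack:** each hub stopped at its expected height. The stack looks upright and is within about 2 mm of the predicted outlines. hub88 and hub64 may sit 1 to 3 mm off-centre, within the play of the recesses.
- **Jaw:** pushing force rose from 2 N of sliding drag to about 5 N at 45.5 mm of travel, against 45 mm expected. The final top picture shows the jaw face against the lowest flange.
- **Cover and bystanders:** the cover stands upright in the tray. The rosette and mallet look untouched.

**What went less well:**
- The tool leaned by up to about 9° during fast moves. I cut that to about 3° by pushing at the reach limit and moving more slowly. Trying to straighten hub88 by pushing it sideways shifted it by several millimetres. I moved it back and checked its seating.
- The camera and gripper disagreed by about 1 to 1.5 mm along the stand's x axis, which did no harm.

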